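Set the washed boards and the jar caddy out to dry at the blower

ROBOT

A 7-joint arm with a two-finger parallel gripper is mounted at the origin on the work surface. World frame = base frame: x ahead of the robot, y to its left, z up, the work surface at z = 0. Lengths are in m, angles in rad, forces in N, time in s.
With the tool pointing down it reaches from about 0.35 to 0.9 m from the base axis. Payload 19.9 kg.
Tool frame: the origin (TCP) lies midway between the tips of the shut fingers; the grasp point (between the pads) lies 19 mm behind it; z points along the fingers, y is the line along which they close (so a half turn about z gives the same grasp; the last joint's range is limited). The gripper opens to 85 mm and grips with 20 to 120 N. Pads are 22 mm wide; open, the fingers measure 114 mm over their backs; the gripper's body (76 mm by 85 mm) begins 54 mm behind the grasp point. The pads swing forward as they close: fully open they stand 13 mm farther back than shut.
Start: joints at [1.131, 0.417, -0.01, 1.614, 0.005, 1.111, -0.053], TCP at [0.242, -0.576, 0.231] pointing down, gripper open.
Joint ranges: [-2.81, 2.81], [-0.39, 2.02], [-1.27, 1.25], [0.06, 2.57], [-1.19, 4.33], [0.19, 2], [-2.82, 2.82]. Speed limits (rad/s): [1.89, 1.89, 2.39, 2.39, 3.01, 3.01, 3.01].

INTERFACE

Orientations are given as a unit quaternion [w, x, y, z].
In Python, from rig import robot gives the robot as it stands. The module is installed in compiled form; this text tells all that it offers.
- The arm moves only by the tool jog_arm, never from a script. Its argument "moves" is a list of rows, each a list of 6 numbers: the shift along the tool's x, y, z in cm, then the turn, a rotation vector about the tool's x, y, z in degrees. In form: [[tx, ty, tz, rx, ry, rz], ...]. A call has 1 to 20 rows; each row is the pose to reach, as a shift and turn from the pose commanded when the call began, along the tool's axes at that moment; what a row does not reach only later rows make up. A row lasts 1/12 s, in which the tool goes at most 41.7 mm and 7.16 degrees, less where a joint would pass 70% of its speed; a pose out of reach is approached as far as the arm can. A call with a gripper value outside its range is refused whole. "claw" is the finger opening in cm, from 0 to 8.54, set as the call begins (left out, the last holds). The fingers move at their own pace and stop on an object; "newtons" is the grip in N (left out, the last holds). Time passes only in rows, so rows that repeat a pose let the fingers close. It gives the time, the measured TCP pose, the force, the opening and the grip force at its end, in the units of the state.
- robot.read_state(): the state, without advancing time (a new reading comes with each control period).
- robot.camera(name): name is "scene" or "top" or "wrist"; returns a dict with "image" (480x640x3 uint8, red, green, blue), "K" (3x3 intrinsics, pixels), "rvec" (rotation vector, rad) and "tvec" (3), from world to camera coordinates, as OpenCV has them. Camera axes: x right, y down, z forward; pixel columns grow to the right and rows downward; lengths in m; the calibration is good to about 2 mm. A picture is of the moment at which its call begins. There is no depth.
- robot.job_done(): hands the job in; it is judged then, once.
The state is a dict: "clock": time; "qpos": joint angles; "dq": joint speeds; "effort": joint torques, N m; "ee_pos": TCP position; "ee_rot": TCP orientation; "ft_force": force on the tool from outside, world axes, zero at the start; "moment": the same for the moment, N m; "grip_width": finger opening in m; "finger_force": force on a finger pad.
Only numpy, scipy, OpenCV 4.12 (cv2) and the standard library are available. Lean on these libraries where they do the work, as an engineer would, in place of code of your own. Each camera call takes 0.05 s, during which the arm holds its last target. There are 200 camera calls.

TASK

Set the washing-up out to dry: first swing the blower's damper lever fully shut, against its square stop block. With it shut, stand every board from the blue tote on a short end, leaning against the bar of the drying rail without touching one another, and carry the caddy with its jar level, without tipping, onto the middle of the white drip rack, its handle bar running along the rack's long side. Once all that is in place, swing the lever into line with the brass setting pointer, and leave the other things on the cart where they are.

Things in the scene. Friction and masses are not known exactly. Their poses are not given: they have to be found in the camera images.
- damper_lever (a joint): angle of the blower's damper lever, rad, 0 to 1.4; 0 = fully shut, beside the square steel stop block (14 high) at the blower's +y end; grows anticlockwise seen from above. A steel arm that swings level on top of the blower and stays where left, with an upright black round grip post, 22 mm diameter, 95 from the hinge axis, 12 to 68 above the blower's top.
- setting_pointer (a joint): angle of the brass setting pointer, rad, on the same hinge axis and the same scale as damper_lever: the lever is in line with the pointer when both values are equal. The pointer is a flat brass strip 118 long lying on the blower's top under the lever, with a 14 high upturned tip. It is only a mark; nothing touches it.
- lever_grip (a point): point on the axis of the lever's grip post, 50 mm above the blower's top (18 below the post's top). Its x axis runs along the lever towards the hinge, z up.
- pointer_tip (a point): tip of the brass pointer, 118 mm from the hinge axis. Its x axis runs along the pointer towards the hinge, z up.
- lever_pivot (a point): point on the lever's vertical hinge axis at the top face of the blower (fixed white box 200 x 170 x 100 mm high, black louvres on its -y side; this point lies 40 towards +x from its middle). Axes of the blower: the lever at 0.7 points along -x from here.
- rail: drying rail: round steel bar 12 diameter, 428 long, its axis level along this body's y at 100 mm above the cart top, over the body's origin (on the cart top, under the middle of the bar); posts at both ends (y = +-214). Fixed to it, a rubber base sheet 4 thick from x = -75 to +25; a lip 10 high along its edge at x = -75 to -70. z is up; -x faces the robot at yaw 0.
- tote: blue plastic tote, fixed, 150 (x) x 230 (y) x 95 high, walls 5. Origin: centre of the underside. Inside, three pairs of 68-high partitions make slots 16 wide, at y = -66, 0 and +66, floor 6 above the cart top; boards stand in them with their faces across y and their tops at 186.
- board_a: flat wooden board 180 high x 110 wide x 12 thick (mm), 0.18 kg, at first standing on a short end in one of the tote's slots. Origin: centre of the short end it stands on; z runs up the 180 length, x along the 110 width, y through the 12 thickness. May be absent.
- board_b: flat wooden board 180 high x 110 wide x 12 thick (mm), 0.18 kg, at first standing on a short end in one of the tote's slots. Origin: centre of the short end it stands on; z runs up the 180 length, x along the 110 width, y through the 12 thickness. May be absent.
- board_c: flat wooden board 180 high x 110 wide x 12 thick (mm), 0.18 kg, at first standing on a short end in one of the tote's slots. Origin: centre of the short end it stands on; z runs up the 180 length, x along the 110 width, y through the 12 thickness. May be absent.
- caddy: grey plastic carrying caddy, 0.30 kg: open box 100 (x) x 150 (y) x 55 high, wall 4, divider in the middle; over it a square handle bar 18 x 18 along y, its axis 150 mm above the origin. Origin: centre of the underside. The jar stands in its +y half.
- jar: glass sauce jar with steel lid, 60 diameter, 95 high, 0.20 kg, loose in the caddy. Origin: centre of its underside, z up.
- drip_rack: white plastic slatted drip rack, fixed, 160 (x) x 200 (y) x 18 high. Origin: centre of its underside; its top is at z = 18.
- mallet: bystander: wooden mallet, handle and head, 240 long, lying down. Origin: at its underside.
- tongs: bystander: stainless kitchen tongs, 250 long, lying flat. Origin: at its underside.
- soap: bystander: white soap bottle, 60 diameter, 190 high. Origin: at its underside.
- mug: bystander: white mug, 80 diameter, 90 high. Origin: at its underside.
- brush: bystander: hand brush lying on the cart. Origin: at its underside.
- spare_jar: bystander: glass jar with paper label, 68 diameter, 120 high. Origin: at its underside.
- can: bystander: tin can, 74 diameter, 110 high. Origin: at its underside.

How it is judged:
By the outcome, as a careful person would: the job done as asked, in the order asked, and still so for the second after the job is handed in, with the robot touching nothing.
Of board_a, board_b, board_c only 2 to 3 are there at a start; the rules pass over those that are not, and their reading is None.
At some moment in a run one of caddy may be knocked a few centimetres aside while the robot is not near it.
It also fails if it takes over 200 s, if anything falls off the work surface, if the arm or the gripper's body presses on something with over 40 N, if the wrist force passes 120 N, or if a joint passes its speed limit or range.

## Working session

There is one attempt and no reset: what is moved stays moved. The work goes in short steps, Python scripts to look and compute and a tool call to move; the robot and the scene stay as the last step left them, time stands still between calls to the robot, and variables do not carry over. Pictures are saved under pics/ and viewed, at most 14 in all, crops included, and the job is handed in when it is done.

Besides the shell and the picture viewer there is one more tool, called after "Request:" by a JSON object that holds its "fn" and its "kwargs". jog_arm: Moves the arm, as the interface text tells. Its arguments: {"type":"object","properties":{"moves":{"type":"array"},"claw":{"type":"number"},"newtons":{"type":"number"}},"required":["moves"]}

```bash
mkdir -p pics; cat > h.py <<'E'
import numpy as np, cv2
from rig import robot
from scipy.spatial.transform import Rotation as R
def snap(n,f):
    c=robot.camera(n); cv2.imwrite('pics/'+f,c['image'][:,:,::-1]); np.savez('pics/'+f+'.npz',**{k:np.array(c[k]) for k in c}); return c
def load(f): return np.load('pics/'+f+'.npz')
def ray(c,uv):
    Rm=cv2.Rodrigues(np.array(c['rvec']))[0]; t=np.array(c['tvec']).ravel()
    d=Rm.T@np.linalg.inv(c['K'])@np.array([uv[0],uv[1],1.]); return -Rm.T@t,d
def atz(c,uv,z):
    o,d=ray(c,uv); return o+d*(z-o[2])/d[2]
def proj(c,P):
    return cv2.projectPoints(np.array(P,float).reshape(-1,3),np.array(c['rvec']),np.array(c['tvec']),np.array(c['K']),None)[0].reshape(-1,2)
def tri(cs,uvs):
    A=np.zeros((3,3));b=np.zeros(3)
    for c,u in zip(cs,uvs):
        o,d=ray(c,u); d/=np.linalg.norm(d); M=np.eye(3)-np.outer(d,d); A+=M;b+=M@o
    return np.linalg.solve(A,b)
def Rq(q): return R.from_quat([q[1],q[2],q[3],q[0]])
def goto(pos,rot=None):
    s=robot.read_state(); R0=Rq(s['ee_rot']); d=R0.inv().apply(np.array(pos)-s['ee_pos'])*100
    rv=np.zeros(3) if rot is None else (R0.inv()*rot).as_rotvec(degrees=True)
    print('row',np.round(d,2),np.round(rv,2))
E
python3 - <<'E'
from h import *
np.set_printoptions(suppress=True,precision=4)
for n in('scene','top','wrist'):
    c=snap(n,n+'0.png'); o,_=ray(c,(0,0)); print(n,o,c['K'][0,0])
print(robot.read_state())
E
```

```text
scene [ 1.1739 -0.3043  1.0938] 508.10120994954116
top [ 0.4063 -0.0345  1.4459] 528.6176217862426
wrist [ 0.3161 -0.5451  0.3733] 431.8589598786208
{'clock': 0.15, 'qpos': array([ 1.1315,  0.4179, -0.0103,  1.614 ,  0.0047,  1.1107, -0.053 ]), 'dq': array([ 0.0003, -0.0023, -0.0013, -0.0007, -0.001 , -0.0004,  0.    ]), 'effort': array([  0.0001, -86.4746,   0.6783, -43.5063,   0.019 ,   0.0057,
        -0.0001]), 'ee_pos': array([ 0.242 , -0.5759,  0.2308]), 'ee_rot': array([-0.0005,  0.9803,  0.1976, -0.0001]), 'ft_force': array([-0.3635,  0.166 ,  0.1757]), 'moment': array([ 0.01  ,  0.0103, -0.004 ]), 'finger_force': 0.0, 'grip_width': 0.08532749393424587}
```

View pics/top0.png

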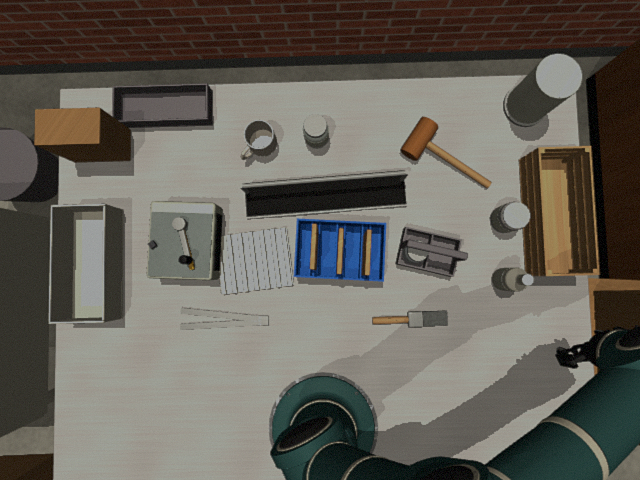

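View pics/scene0.png

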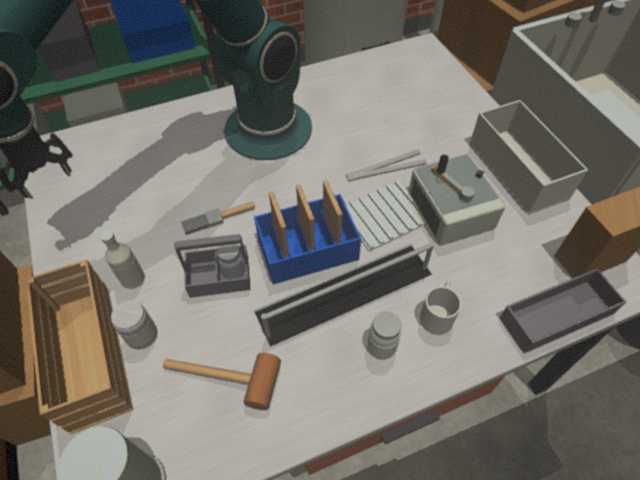

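The top view shows the blower at about (185,240) with lever hub (180,225) and post (187,262). The rack is at (257,260), the tote with 3 boards at (340,250), the caddy at (430,250) and the rail bar from (246,187) to (405,172). I'll zoom in for precise pixels.

```bash
python3 - <<'E'
import cv2
a=cv2.imread('pics/top0.png'); cv2.imwrite('pics/t1.png',cv2.resize(a[160:300,140:310],None,fx=4.5,fy=4.2,interpolation=cv2.INTER_CUBIC)[:590])
cv2.imwrite('pics/t2.png',cv2.resize(a[160:290,290:480],None,fx=4,fy=4,interpolation=cv2.INTER_CUBIC))
b=cv2.imread('pics/scene0.png'); cv2.imwrite('pics/s1.png',cv2.resize(b[140:340,170:510],None,fx=2.3,fy=2.3,interpolation=cv2.INTER_CUBIC))
E
```

```text
(no output)
```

View pics/t1.png

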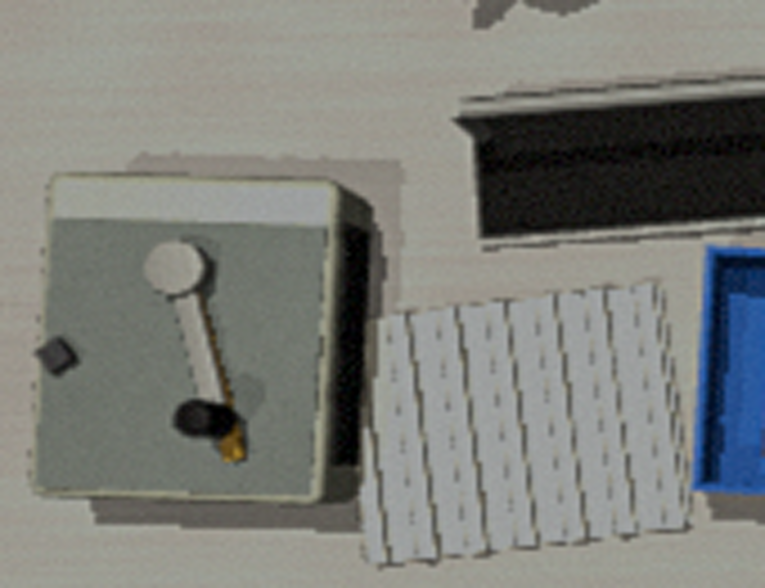

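View pics/t2.png

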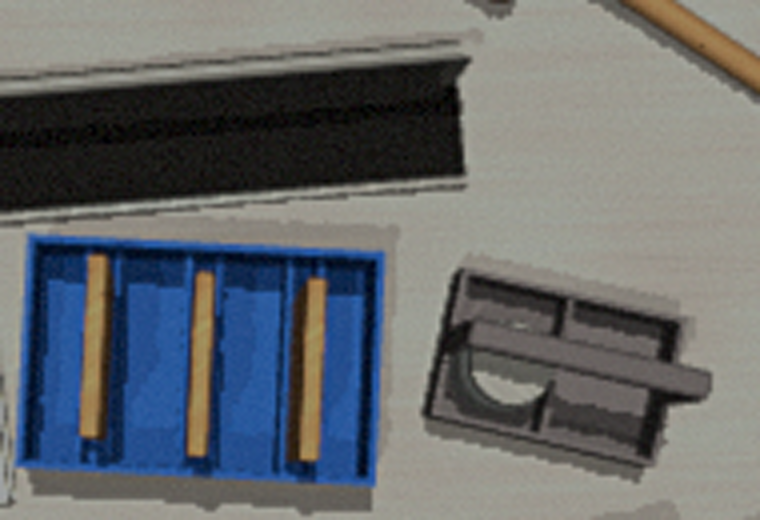

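View pics/s1.png

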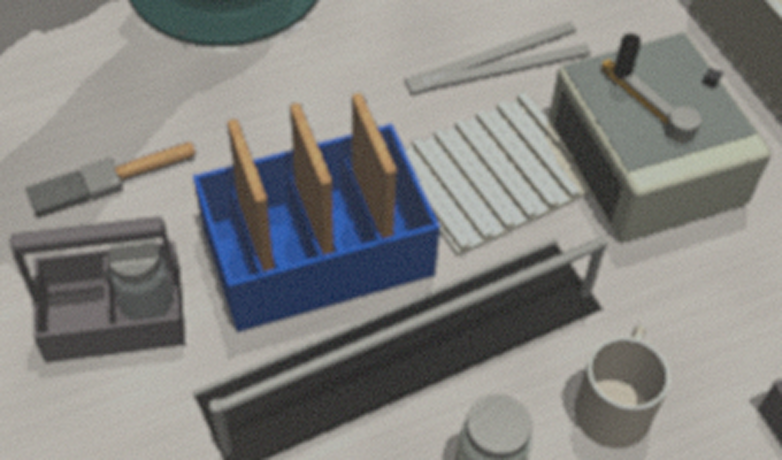

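The crops show the pixels clearly. I'll convert them to poses and check them against the known sizes.

```bash
cat > m.py <<'E'
from h import *
np.set_printoptions(suppress=True,precision=4)
T=load('top0.png');S=load('scene0.png')
a=lambda u,v:(140+u/4.5,160+v/4.2)
b=lambda u,v:(290+u/4,160+v/4)
s=lambda u,v:(170+u/2.3,140+v/2.3)
P=lambda uv,z:atz(T,uv,z)
def rect(name,c,z):
    p=np.array([P(q,z) for q in c]); m=p.mean(0)
    e=[np.linalg.norm(p[i]-p[(i+1)%4])*1000 for i in range(4)]
    y=(p[0]+p[3]-p[1]-p[2])[:2]; print(name,m,'yaw',np.arctan2(-y[0],y[1]),'sides',np.round(e,1)); return m
# corner order: UL,UR,LR,LL (image) ; left = +y
rect('blower',[a(52,176),a(335,182),a(322,500),a(35,493)],.1)
rect('rack',[a(378,316),a(658,283),a(690,526),a(372,565)],.018)
rect('tote',[b(28,236),b(384,252),b(375,486),b(18,466)],.095)
rect('caddybox',[b(460,268),b(690,322),b(655,467),b(425,415)],.055)
rect('handle',[b(472,318),b(712,372),b(708,400),b(465,346)],.159)
for n,x,y in(('bd left',((88,254),(108,254),(102,438),(80,436)),0),('bd mid',((196,272),(214,272),(207,458),(187,456)),0),('bd right',((308,278),(327,279),(320,461),(299,459)),0)):
    rect(n,[b(*q) for q in x],.186)
L=P(a(460,103),.1);Rr=P(b(463,47),.1); print('bar ends',L,Rr,np.linalg.norm(L-Rr))
print('lip',P(a(484,245),.01),P(b(466,183),.01))
piv=P(a(175,268),.113); print('hub',piv)
tip=P(a(232,458),.107); print('tip',tip)
post=P(a(193,418),.168); print('post',post)
# triangulations
print('post tri',tri([T,S],[a(193,418),s(629,40)]))
print('hub tri',tri([T,S],[a(175,268),s(683,120)]))
print('bar L/R tri',tri([T,S],[a(460,103),s(603,243)]),tri([T,S],[b(463,47),s(215,403)]))
E
python3 m.py
```

```text
blower [0.5025 0.3505 0.1   ] yaw -0.049477073251297465 sides [163.3 194.3 163.7 194.3]
rack [0.4482 0.1695 0.018 ] yaw 0.10357320723721783 sides [170.6 157.6 192.1 160.2]
tote [ 0.4678 -0.0563  0.095 ] yaw -0.07525405010401869 sides [228.5 149.3 227.2 147.4]
caddybox [ 0.4584 -0.2901  0.055 ] yaw -0.2529061357772918 sides [154.1  97.9 153.   99.6]
handle [ 0.4593 -0.2904  0.159 ] yaw -0.24659131186166208 sides [148.1  17.2 149.7  17.6]
bd left [0.4737 0.0084 0.186 ] yaw -0.07216803403989488 sides [ 12.  109.9  13.1 108.8]
bd mid [ 0.4608 -0.0548  0.186 ] yaw -0.07697249029687295 sides [ 10.8 110.9  11.9 109.8]
bd right [ 0.4563 -0.1216  0.186 ] yaw -0.09952449329875304 sides [ 11.3 108.4  12.5 107.9]
bar ends [0.6425 0.1921 0.1   ] [ 0.6642 -0.2299  0.1   ] 0.42253536138031317
lip [0.5643 0.1937 0.01  ] [ 0.5875 -0.2415  0.01  ]
hub [0.5435 0.3529 0.113 ]
tip [0.4279 0.3224 0.107 ]
post [0.4505 0.3272 0.168 ]
post tri [0.4503 0.3283 0.1615]
hub tri [0.5429 0.3514 0.1158]
bar L/R tri [0.6431 0.1936 0.1017] [ 0.6627 -0.2309  0.1051]
```

```bash
cat >> h.py <<'E'
def down(psi): return R.from_euler('z',psi)*R.from_euler('x',np.pi)
def to(x,y,z,psi): goto([x,y,z],down(psi))
E
python3 - <<'E'
from h import *
T=load('top0.png');S=load('scene0.png')
s=lambda u,v:(170+u/2.3,140+v/2.3);a=lambda u,v:(140+u/4.5,160+v/4.2)
q=[atz(S,s(*p),.018) for p in((580,192),(462,250),(412,145),(520,95))]
print(np.round(q,4),np.mean(q,0),[np.linalg.norm(q[i]-q[i-1]) for i in range(4)])
r=[atz(T,a(*p),.018) for p in((658,283),(690,526))]; print(r)
to(.451,.328,.30,3.34); goto([.45,-.3,.35])
E
```

```text
[[0.5263 0.249  0.018 ]
 [0.5457 0.0887 0.018 ]
 [0.3868 0.1002 0.018 ]
 [0.367  0.2546 0.018 ]] [0.4564529  0.17311029 0.018     ] [np.float64(0.15939184979394963), np.float64(0.16152824492560308), np.float64(0.1592976363921421), np.float64(0.1556547712397714)]
[array([0.53596848, 0.08739655, 0.018     ]), array([0.37920995, 0.07110468, 0.018     ])]
row [ 54.29 -75.24  -6.85] [-2.0000e-02 -8.0000e-02 -1.6857e+02]
row [ 29.87 -17.39 -11.91] [0. 0. 0.]
```

Request:
{"fn": "jog_arm", "kwargs": {"moves": [[0,0,-12,0,0,0],[0,0,-12,0,0,0],[0,0,-12,0,0,0],[29.9,-17.4,-12,0,0,-60],[29.9,-17.4,-12,0,0,-60],[29.9,-17.4,-12,0,0,-60],[29.9,-17.4,-12,0,0,-60],[29.9,-17.4,-12,0,0,-60],[29.9,-17.4,-12,0,0,-60],[29.9,-17.4,-12,0,0,-60],[29.9,-17.4,-12,0,0,-60],[29.9,-17.4,-12,0,0,-60],[54.3,-75.2,-10,0,0,-168],[54.3,-75.2,-10,0,0,-168],[54.3,-75.2,-10,0,0,-168],[54.3,-75.2,-10,0,0,-168],[54.3,-75.2,-10,0,0,-168],[54.3,-75.2,-10,0,0,-168],[54.3,-75.2,-10,0,0,-168],[54.3,-75.2,-10,0,0,-168]]}}

```text
clock: 1.82
ee_pos: [0.4503, 0.035, 0.3407]
ee_rot: [0.0, 0.339, 0.941, -0.0]
ft_force: [1.7, -0.5, 0.8]
grip_width: 0.0854
finger_force: 0.0
```

```bash
python3 - <<'E'
from h import *
to(.451,.328,.33,3.34)
E
```

```text
row [18.62 22.62  1.06] [-2.000e-02  2.000e-02 -5.096e+01]
```

Request:
{"fn": "jog_arm", "kwargs": {"moves": [[18.6,22.6,1,0,0,-51],[18.6,22.6,1,0,0,-51],[18.6,22.6,1,0,0,-51],[18.6,22.6,1,0,0,-51],[18.6,22.6,1,0,0,-51],[18.6,22.6,1,0,0,-51],[18.6,22.6,1,0,0,-51],[18.6,22.6,1,0,0,-51],[18.6,22.6,1,0,0,-51],[18.6,22.6,1,0,0,-51],[18.6,22.6,1,0,0,-51],[18.6,22.6,1,0,0,-51]]}}

```text
clock: 2.82
ee_pos: [0.4538, 0.3246, 0.3309]
ee_rot: [0.0, -0.095, 0.995, -0.0]
ft_force: [0.2, -0.8, 1.0]
grip_width: 0.0858
finger_force: 0.0
```

```bash
python3 - <<'E'
from h import *
snap('wrist','w1.png');print(robot.read_state()['ee_pos'])
E
```

```text
[0.45377441 0.32469234 0.33092236]
```

View pics/w1.png

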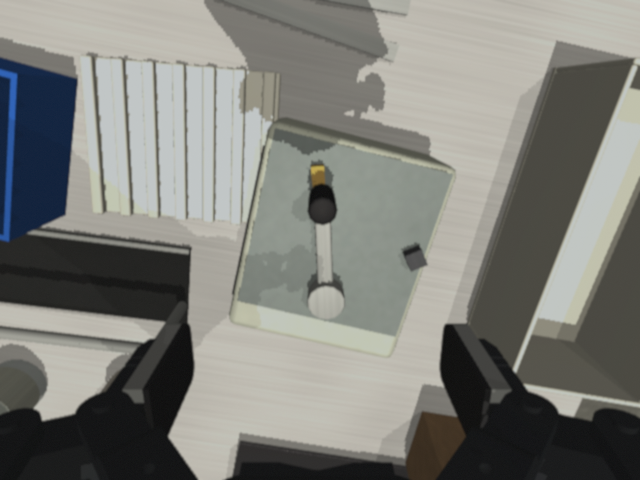

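The wrist view shows the hub at (326,300), post cap at about (322,207), arm at (323.5,240), brass tip (317,176), and rack corners (80,57), (280,73), (94,212), (242,223).

```bash
python3 - <<'E'
from h import *
np.set_printoptions(suppress=True,precision=4)
W=load('w1.png'); print('cam',ray(W,(0,0))[0])
for n,p,z in(('hub',(326,299),.115),('hub',(326,299),.12),('posttop',(322,207),.168),('arm',(323.3,240),.112),('arm',(324,265),.112),('tip',(317,180),.105),('tiptop',(317,170),.114),('block',(416,261),.114)):
    print(n,z,atz(W,p,z))
q=np.array([atz(W,p,.018) for p in((242,223),(94,212),(80,57),(280,73))]); print(q,q.mean(0))
b=np.array([atz(W,p,.1) for p in((281,121),(455,171),(391,355),(232,321))]); print(b,b.mean(0))
print(proj(W,[[.543,.351,.115]]))
# dark post pixels
im=W['image'].astype(int); sub=im[170:240,300:345]; g=sub.max(2)<45
v,u=np.nonzero(g); print('dark',u.min()+300,u.max()+300,v.min()+170,v.max()+170)
for r in range(170,240,5): 
    x=np.nonzero(g[r-170])[0]; print(r,(x.min()+300,x.max()+300) if len(x) else None)
y=(sub[:,:,0]>sub[:,:,2]*1.7)&(sub[:,:,0]>80); v,u=np.nonzero(y); print('brass',u.min()+300,u.max()+300,v.min()+170,v.max()+170)
E
```

```text
cam [0.3733 0.3088 0.4734]
hub 0.115 [0.5441 0.3503 0.115 ]
hub 0.12 [0.5417 0.3498 0.12  ]
posttop 0.168 [0.447  0.3268 0.168 ]
arm 0.112 [0.4897 0.3371 0.112 ]
arm 0.112 [0.5128 0.3423 0.112 ]
tip 0.105 [0.4397 0.3217 0.105 ]
tiptop 0.114 [0.4299 0.3198 0.114 ]
block 0.114 [0.4926 0.4218 0.114 ]
[[0.5176 0.2531 0.018 ]
 [0.5359 0.0933 0.018 ]
 [0.3809 0.0752 0.018 ]
 [0.3582 0.2688 0.018 ]] [0.4482 0.1726 0.018 ]
[[0.3977 0.283  0.1   ]
 [0.4102 0.4375 0.1   ]
 [0.5994 0.428  0.1   ]
 [0.5917 0.2671 0.1   ]] [0.4998 0.3539 0.1   ]
[[326.9297 298.0979]]
dark 309 335 185 222
170 None
175 None
180 None
185 (np.int64(318), np.int64(326))
190 (np.int64(311), np.int64(331))
195 (np.int64(310), np.int64(332))
200 (np.int64(310), np.int64(333))
205 (np.int64(309), np.int64(334))
210 (np.int64(309), np.int64(335))
215 (np.int64(310), np.int64(334))
220 (np.int64(314), np.int64(330))
225 None
230 None
235 None
brass 311 324 170 185
```

```bash
python3 - <<'E'
from h import *
to(.4508,.3265,.13,3.39)
E
```

```text
row [ 0.27  0.25 20.09] [-0.04  0.04 -3.3 ]
```

Request:
{"fn": "jog_arm", "kwargs": {"moves": [[0.3,0.25,8,0,0,-3.3],[0.3,0.25,8,0,0,-3.3],[0.3,0.25,12,0,0,-3.3],[0.3,0.25,15,0,0,-3.3],[0.3,0.25,18,0,0,-3.3],[0.3,0.25,20,0,0,-3.3],[0.3,0.25,20,0,0,-3.3],[0.3,0.25,20,0,0,-3.3]]}}

```text
clock: 3.53
ee_pos: [0.4499, 0.3273, 0.1309]
ee_rot: [-0.0, -0.125, 0.992, -0.0]
ft_force: [0.1, -0.7, 0.5]
grip_width: 0.0853
finger_force: 0.0
```

Request:
{"fn": "jog_arm", "kwargs": {"moves": [[0,0,0,0,0,0],[0,0,0,0,0,0],[0,0,0,0,0,0],[0,0,0,0,0,0],[0,0,0,0,0,0],[0,0,0,0,0,0],[0,0,0,0,0,0],[0,0,0,0,0,0]], "claw": 1.5, "newtons": 25}}

```text
clock: 4.2
ee_pos: [0.45, 0.3279, 0.1312]
ee_rot: [0.0, -0.125, 0.992, 0.0]
ft_force: [-1.3, -2.7, 6.1]
grip_width: 0.0211
finger_force: 26.1
```

```bash
python3 - <<'E'
from h import *
s=robot.read_state();print(s['ee_pos'],s['grip_width'],s['finger_force'],s['ft_force'])
R0=Rq(s['ee_rot']);p=np.array(s['ee_pos']);piv=np.array([.543,.3505]);r=p[:2]-piv;print('r',np.hypot(*r),np.arctan2(r[1],r[0]))
for a in(-.1,-.22,-.34,-.46,-.58,-.7,-.8,-.9,-.95,-1.0,-1.05):
    c,sn=np.cos(a),np.sin(a);q=piv+np.array([c*r[0]-sn*r[1],sn*r[0]+c*r[1]])
    print(a,np.round(R0.inv().apply(np.r_[q,p[2]]-p)*100,2)[:2],round(-np.degrees(a),1))
E
```

```text
[0.45003711 0.32785915 0.13117349] 0.021121290241805837 26.082638204097748 [-1.28343543 -2.66305201  6.08888631]
r 0.09568023615269003 -2.9026964276849894
-0.1 [-0.06  0.95] 5.7
-0.22 [-0.26  2.09] 12.6
-0.34 [-0.59  3.18] 19.5
-0.46 [-1.05  4.24] 26.4
-0.58 [-1.63  5.22] 33.2
-0.7 [-2.32  6.14] 40.1
-0.8 [-2.98  6.83] 45.8
-0.9 [-3.71  7.45] 51.6
-0.95 [-4.1   7.73] 54.4
-1.0 [-4.5  8. ] 57.3
-1.05 [-4.91  8.24] 60.2
```

Request:
{"fn": "jog_arm", "kwargs": {"moves": [[0,0.5,0,0,0,3],[-0.06,0.95,0,0,0,5.7],[-0.15,1.5,0,0,0,9],[-0.26,2.1,0,0,0,12.6],[-0.42,2.65,0,0,0,16],[-0.6,3.2,0,0,0,19.5],[-0.8,3.7,0,0,0,23],[-1.05,4.25,0,0,0,26.4],[-1.33,4.75,0,0,0,30],[-1.63,5.2,0,0,0,33.2],[-1.97,5.7,0,0,0,36.6],[-2.3,6.15,0,0,0,40.1],[-2.65,6.5,0,0,0,43],[-3,6.8,0,0,0,45.8],[-3.35,7.15,0,0,0,48.7],[-3.7,7.45,0,0,0,51.6],[-3.7,7.45,0,0,0,51.6],[-3.7,7.45,0,0,0,51.6]]}}

```text
clock: 5.7
ee_pos: [0.4678, 0.4093, 0.1312]
ee_rot: [0.001, 0.319, 0.948, 0.0]
ft_force: [3.9, -1.1, 6.4]
grip_width: 0.0215
finger_force: 26.0
```

```bash
python3 - <<'E'
from h import *
s=robot.read_state();print(s['ee_pos'],s['grip_width'],s['finger_force'],s['ft_force'],s['moment'])
p=np.array(s['ee_pos']);piv=np.array([.543,.3505]);r=p[:2]-piv;print('r',np.hypot(*r),np.arctan2(r[1],r[0]))
E
```

```text
[0.46778782 0.40934254 0.13119193] 0.02152308327243458 25.99155753850937 [ 3.94119334 -1.11944296  6.41084086] [-0.23726835 -0.69295047  0.05479288]
r 0.09549511664052242 2.4777045707779077
```

Request:
{"fn": "jog_arm", "kwargs": {"moves": [[0,0.2,0,0,0,1.2],[-0.01,0.4,0,0,0,2.4],[-0.02,0.6,0,0,0,3.6],[-0.03,0.8,0,0,0,4.8],[-0.05,0.95,0,0,0,5.7],[-0.05,0.95,0,0,0,5.7],[-0.05,0.95,0,0,0,5.7]]}}

```text
clock: 6.28
ee_pos: [0.4737, 0.4162, 0.1312]
ee_rot: [0.0, 0.365, 0.931, 0.0]
ft_force: [2.1, -2.2, 6.5]
grip_width: 0.0214
finger_force: 26.0
```

Request:
{"fn": "jog_arm", "kwargs": {"moves": [[0,0.2,0,0,0,0],[0,0.35,0,0,0,0],[0,0.5,0,0,0,0],[0,0.5,0,0,0,0],[0,0.5,0,0,0,0]]}}

```text
clock: 6.7
ee_pos: [0.4741, 0.4166, 0.1307]
ee_rot: [-0.001, 0.365, 0.931, -0.005]
ft_force: [-25.8, -31.6, 31.9]
grip_width: 0.0212
finger_force: 31.0
```

```bash
python3 - <<'E'
from h import *
s=robot.read_state();print(s['ee_pos'],s['grip_width'],s['finger_force'],s['ft_force'],s['moment'])
p=np.array(s['ee_pos']);piv=np.array([.543,.3505]);r=p[:2]-piv;print('r',np.hypot(*r),np.arctan2(r[1],r[0]))
E
```

```text
[0.47409404 0.41663848 0.13067933] 0.021159916890381707 30.963900089263916 [-25.77260459 -31.6218936   31.92841955] [-6.47408438e+00  5.18483665e+00 -1.14517766e-03]
r 0.09551088971749623 2.3766847736812307
```

Request:
{"fn": "jog_arm", "kwargs": {"moves": [[0,-0.25,0,0,0,0],[0,-0.45,0,0,0,0],[0,-0.45,0,0,0,0]]}}

```text
clock: 6.95
ee_pos: [0.4737, 0.4162, 0.1311]
ee_rot: [0.0, 0.365, 0.931, -0.0]
ft_force: [0.3, -3.8, 6.3]
grip_width: 0.0208
finger_force: 26.1
```

Request:
{"fn": "jog_arm", "kwargs": {"moves": [[0,0,0,0,0,0],[0,0,0,0,0,0],[0,0,0,0,0,0],[0,0,0,0,0,0],[0,0,0,0,0,0],[0,0,-3,0,0,0],[0,0,-6,0,0,0],[0,0,-10,0,0,0],[0,0,-14,0,0,0],[0,0,-18,0,0,0],[0,0,-20,0,0,0],[0,0,-20,0,0,0],[0,0,-20,0,0,0]], "claw": 5}}

```text
clock: 8.03
ee_pos: [0.4738, 0.4171, 0.3317]
ee_rot: [0.0, 0.366, 0.931, 0.001]
ft_force: [0.3, 0.4, -0.8]
grip_width: 0.0501
finger_force: 0.0
```

```bash
python3 - <<'E'
from h import *
W=snap('wrist','w2.png'); im=W['image']
p=proj(W,[[.543,.3505,.11],[.43,.32,.105]]).astype(int);print(p,ray(W,(0,0))[0])
c=(p[0]+p[1])//2; x0=max(c[0]-110,0);y0=max(c[1]-90,0); print('crop',x0,y0)
cv2.imwrite('pics/w2c.png',cv2.resize(im[y0:y0+190,x0:x0+250,::-1],None,fx=3,fy=3,interpolation=cv2.INTER_CUBIC))
E
```

```text
[[315 298]
 [204 232]] [0.4133648  0.47168961 0.47426264]
crop 149 175
```

View pics/w2c.png

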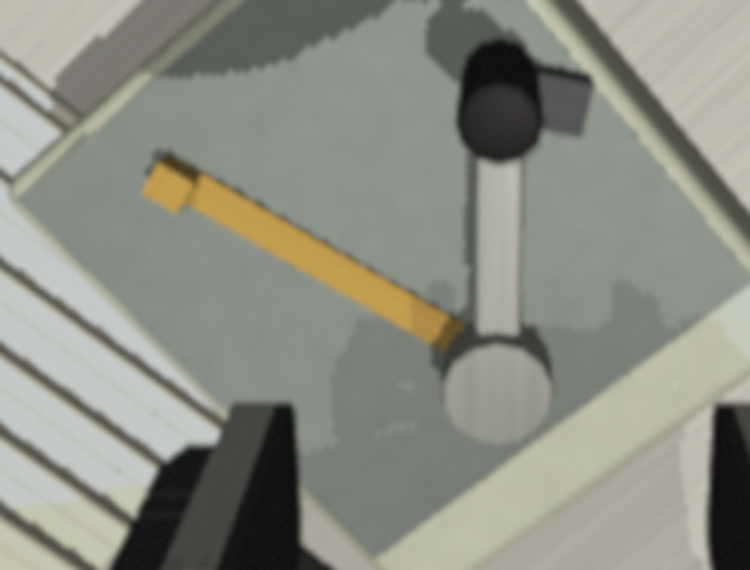

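The lever sits at the block and the brass strip is fully visible (crop (195,190)–(445,332)). I'll compute its angle and plan the next move.

```bash
python3 - <<'E'
from h import *
np.set_printoptions(suppress=True,precision=4)
W=load('w2.png'); im=W['image'].astype(int)
m=(im[:,:,0]>im[:,:,2]*1.7)&(im[:,:,0]>110); m[:, :149+68]=0; m[:,149+145:]=0; m[:175]=0;m[300:]=0
v,u=np.nonzero(m); print(len(u),u.min(),u.max(),v.min(),v.max())
P=np.array([atz(W,(a,b),.102)[:2] for a,b in zip(u,v)]); c=P.mean(0); d=np.linalg.svd(P-c)[2][0]; d*=np.sign(-d[0])
ang=np.arctan2(d[1],d[0])%(2*np.pi); piv=np.array([.543,.3505]); w=c-piv
print('strip dir',ang,'c',c,'from pivot',np.arctan2(w[1],w[0])%(2*np.pi),'offset',w[0]*d[1]-w[1]*d[0])
# arm line similarly
for p,z in(((149+498/3,175+395/3),.115),((149+498/3,175+120/3),.168),((149+498/3,175+250/3),.112)):
    print(atz(W,p,z))
print('tip top',atz(W,(149+168/3,175+186/3),.114))
to(.4737,.0084,.35,-.075)
E
```

```text
989 217 293 233 289
strip dir 3.386060362291509 c [0.4805 0.3328] from pivot 3.4181512373427947 offset -0.0020855777037711853
[0.5475 0.3461 0.115 ]
[0.4731 0.4155 0.168 ]
[0.5134 0.3778 0.112 ]
tip top [0.4326 0.3214 0.114 ]
row [-27.81 -29.89  -1.96] [ -0.     0.02 141.39]
```

```bash
cat >> h.py <<'E'
O=np.array([.6525,-.019,0]);YR=.05
def railpose(yr,th=20,h=.135,dx=0,dz=0):
    t=np.radians(th);zb=.004+.006*np.sin(t);xb=-(.012+(.1-zb)*np.sin(t))/np.cos(t)
    Rr=R.from_euler('z',YR)
    p=O+Rr.apply([xb+dx+h*np.sin(t),yr,zb+dz+h*np.cos(t)])
    return p,Rr*R.from_euler('y',t)*R.from_euler('z',-YR)*down(YR+np.pi/2)
E
python3 - <<'E'
from h import *
to(.4737,.0084,.33,3.07)
E
```

```text
row [-27.81 -29.89   0.04] [-1.00e-02 -0.00e+00 -3.88e+01]
```

Request:
{"fn": "jog_arm", "kwargs": {"moves": [[-27.8,-29.9,0,0,0,-38.8],[-27.8,-29.9,0,0,0,-38.8],[-27.8,-29.9,0,0,0,-38.8],[-27.8,-29.9,0,0,0,-38.8],[-27.8,-29.9,0,0,0,-38.8],[-27.8,-29.9,0,0,0,-38.8],[-27.8,-29.9,0,0,0,-38.8],[-27.8,-29.9,0,0,0,-38.8],[-27.8,-29.9,0,0,0,-38.8],[-27.8,-29.9,0,0,0,-38.8],[-27.8,-29.9,0,0,0,-38.8],[-27.8,-29.9,0,0,0,-38.8],[-27.8,-29.9,0,0,0,-38.8],[-27.8,-29.9,0,0,0,-38.8]], "claw": 4}}

```text
clock: 9.25
ee_pos: [0.4734, 0.0091, 0.33]
ee_rot: [-0.001, 0.036, 0.999, 0.0]
ft_force: [0.5, 0.3, -0.2]
grip_width: 0.04
finger_force: 0.0
```

```bash
python3 - <<'E'
from h import *
to(.4733,.0088,.141,3.07)
W=snap('wrist','w3.png')
E
```

```text
row [-0.02 -0.04 18.9 ] [ 0.02 -0.08  0.02]
```

View pics/w3.png

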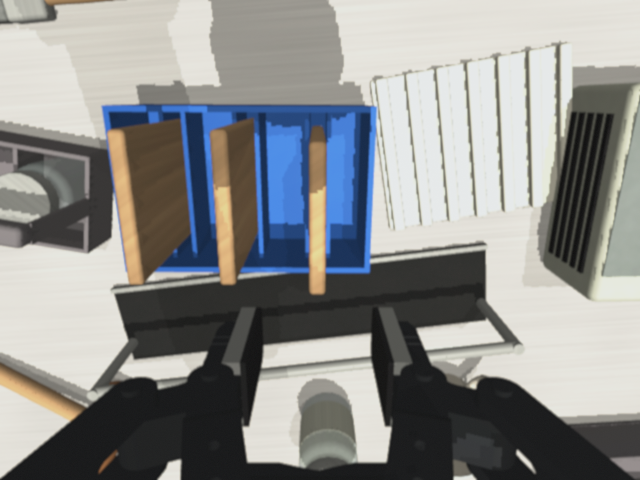

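The wrist view shows board tops: the target's from (317,126) to (317,291), the others from (118,130)–(137,280) and (217,130)–(229,280). The rail bar runs from (97,388) to (518,349), and the rack corners are at (373,77), (570,43), (393,229) and (553,215).

```bash
python3 - <<'E'
from h import *
np.set_printoptions(suppress=True,precision=4)
W=load('w3.png')
for n,p,z in(('b1',(317,127),.186),('b1',(317,291),.186),('b2',(218,132),.186),('b2',(229,281),.186),('b3',(118,131),.186),('b3',(137,281),.186),('barR',(97,388),.1),('barL',(518,349),.1),('lipR',(113,290),.01),('lipL',(486,246),.01),('rack',(373,77),.018),('rack',(570,43),.018),('rack',(393,229),.018),('rack',(551,215),.018)): print(n,atz(W,p,z))
E
```

```text
b1 [0.4096 0.0134 0.186 ]
b1 [0.5249 0.0053 0.186 ]
b2 [ 0.4082 -0.0505  0.186 ]
b2 [ 0.5125 -0.0574  0.186 ]
b3 [ 0.4031 -0.1147  0.186 ]
b3 [ 0.5078 -0.1236  0.186 ]
barR [ 0.6575 -0.2298  0.1   ]
barL [0.6417 0.197  0.1   ]
lipR [ 0.5884 -0.2387  0.01  ]
lipL [0.5643 0.1947 0.01  ]
rack [0.3763 0.0713 0.018 ]
rack [0.359  0.2614 0.018 ]
rack [0.5343 0.0886 0.018 ]
rack [0.5305 0.2603 0.018 ]
```

Request:
{"fn": "jog_arm", "kwargs": {"moves": [[0,0,4,0,0,0],[0,0,8,0,0,0],[0,0,12,0,0,0],[0,0,15,0,0,0],[0,0,17.5,0,0,0],[0,0,18.9,0,0,0],[0,0,18.9,0,0,0],[0,0,18.9,0,0,0]]}}

```text
clock: 9.97
ee_pos: [0.4734, 0.0096, 0.1415]
ee_rot: [-0.001, 0.035, 0.999, 0.0]
ft_force: [0.2, 0.5, 0.8]
grip_width: 0.0404
finger_force: 0.0
```

Request:
{"fn": "jog_arm", "kwargs": {"moves": [[0,0,0,0,0,0],[0,0,0,0,0,0],[0,0,0,0,0,0],[0,0,0,0,0,0],[0,0,0,0,0,0],[0,0,0,0,0,0]], "claw": 0.6, "newtons": 40}}

```text
clock: 10.47
ee_pos: [0.4744, 0.0087, 0.1428]
ee_rot: [0.001, 0.036, 0.999, 0.0]
ft_force: [-1.6, 0.9, 10.1]
grip_width: 0.0116
finger_force: 40.6
```

```bash
sed -i 's/^O=.*/O=np.array([.6515,-.018,0]);YR=.049/' h.py; python3 - <<'E'
from h import *
s=robot.read_state();print(s['ee_pos'])
for dz in(.2,.1,.003,0): p,r=railpose(.13,h=.1365,dx=-.003,dz=dz); print(p); goto(p,r)
E
```

```text
[0.47443757 0.00874412 0.14284476]
[0.64185787 0.11168338 0.33432016]
row [-16.    11.47 -19.11] [16.45 14.58 82.16]
[0.64185787 0.11168338 0.23432016]
row [-15.98  11.47  -9.11] [16.45 14.58 82.16]
[0.64185787 0.11168338 0.13732016]
row [-15.96  11.47   0.59] [16.45 14.58 82.16]
[0.64185787 0.11168338 0.13432016]
row [-15.96  11.47   0.89] [16.45 14.58 82.16]
```

Request:
{"fn": "jog_arm", "kwargs": {"moves": [[0,0,-2,0,0,0],[0,0,-5,0,0,0],[0,0,-9,0,0,0],[0,0,-13,0,0,0],[0,0,-17,0,0,0],[0,0,-20,0,0,0],[0,0,-21.5,0,0,0],[0,0,-21.5,0,0,0],[0,0,-21.5,0,0,0]]}}

```text
clock: 11.22
ee_pos: [0.4736, 0.0085, 0.3571]
ee_rot: [0.001, 0.036, 0.999, -0.0]
ft_force: [-0.5, 0.1, -2.7]
grip_width: 0.0121
finger_force: 39.5
```

```bash
python3 - <<'E'
from h import *
s=robot.read_state();print(s['ee_pos'],s['grip_width'],s['qpos'])
for dz in(.2,): p,r=railpose(.13,h=.1365,dx=-.003,dz=dz); print(p); goto(p,r)
E
```

```text
[0.47364855 0.00850864 0.3571222 ] 0.012077523804893523 [ 0.49087897  0.0641414  -0.5986744   1.7857822   0.03819767  1.30163923
  1.38196757]
[0.64185787 0.11168338 0.33432016]
row [-16.03  11.5    2.3 ] [16.39 14.57 82.15]
```

Request:
{"fn": "jog_arm", "kwargs": {"moves": [[-16,11.5,2.3,16.4,14.6,82],[-16,11.5,2.3,16.4,14.6,82],[-16,11.5,2.3,16.4,14.6,82],[-16,11.5,2.3,16.4,14.6,82],[-16,11.5,2.3,16.4,14.6,82],[-16,11.5,2.3,16.4,14.6,82],[-16,11.5,2.3,16.4,14.6,82],[-16,11.5,2.3,16.4,14.6,82],[-16,11.5,2.3,16.4,14.6,82],[-16,11.5,2.3,16.4,14.6,82],[-16,11.5,2.3,16.4,14.6,82],[-16,11.5,2.3,16.4,14.6,82],[-16,11.5,2.3,16.4,14.6,82],[-16,11.5,2.3,16.4,14.6,82],[-16,11.5,2.3,16.4,14.6,82]]}}

```text
clock: 12.47
ee_pos: [0.6413, 0.1118, 0.3322]
ee_rot: [-0.121, 0.677, 0.715, -0.127]
ft_force: [-0.1, -0.5, -1.5]
grip_width: 0.0118
finger_force: 40.4
```

```bash
python3 - <<'E'
from h import *
s=robot.read_state();print(s['ee_pos'],s['grip_width'],s['qpos'])
for dz in(.1,.02,.003): p,r=railpose(.13,h=.1365,dx=-.003,dz=dz); print(p); goto(p,r)
E
```

```text
[0.64126106 0.11178603 0.33221129] 0.011776960974906969 [ 0.00573882  0.64586212 -0.36891555  1.10075013  0.12511091  1.770984
 -0.27375061]
[0.64185787 0.11168338 0.23432016]
row [-0.03  3.44  9.17] [-0.2   0.02  0.29]
[0.64185787 0.11168338 0.15432016]
row [-0.04  6.2  16.67] [-0.2   0.02  0.29]
[0.64185787 0.11168338 0.13732016]
row [-0.04  6.79 18.27] [-0.2   0.02  0.29]
```

Request:
{"fn": "jog_arm", "kwargs": {"moves": [[0,1.1,3,0,0,0.3],[0,2.2,6,0,0,0.3],[0,3.4,9.2,0,0,0.3],[0,4.5,12.2,0,0,0.3],[0,5.5,14.8,0,0,0.3],[0,6.2,16.7,0,0,0.3],[0,6.6,17.7,0,0,0.3],[0,6.8,18.3,0,0,0.3],[0,6.8,18.3,0,0,0.3],[0,6.8,18.3,0,0,0.3]]}}

```text
clock: 13.3
ee_pos: [0.6428, 0.1122, 0.1394]
ee_rot: [-0.12, 0.68, 0.713, -0.126]
ft_force: [0.3, 0.5, -1.9]
grip_width: 0.0112
finger_force: 40.4
```

```bash
python3 - <<'E'
from h import *
s=robot.read_state();print(s['ee_pos'],s['grip_width'],s['qpos'],s['ft_force'])
W=snap('scene','s2.png'); im=W['image']; cv2.imwrite('pics/s2c.png',cv2.resize(im[130:330,240:500,::-1],None,fx=3,fy=3,interpolation=cv2.INTER_CUBIC))
for dz in(0,): p,r=railpose(.13,h=.1365,dx=-.003,dz=dz); print(p); goto(p,r)
E
```

```text
[0.64278461 0.11224315 0.13942149] 0.011232868023233228 [ 0.01199614  0.78252445 -0.35130236  1.30460868  0.16581199  1.43558778
 -0.28894247] [ 0.33846209  0.4608488  -1.8661877 ]
[0.64185787 0.11168338 0.13432016]
row [-0.05  0.08  0.55] [-0.   -0.04 -0.1 ]
```

View pics/s2c.png

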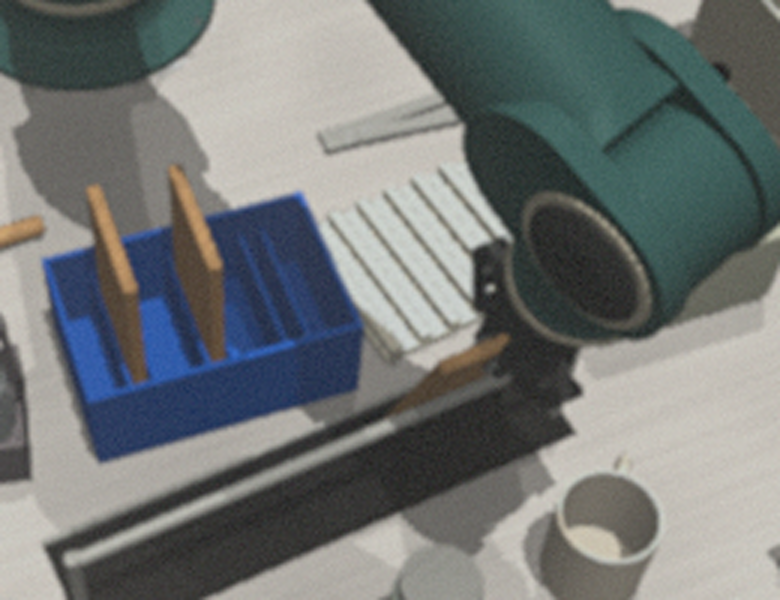

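The board is tilted just behind the bar at the rail's +y end. I'll lower it to contact, release, and back out along the tool axis.

Request:
{"fn": "jog_arm", "kwargs": {"moves": [[0,0.1,0.3,0,0,0],[0,0.15,0.5,0,0,0],[0,0.2,0.6,0,0,0],[0,0.2,0.6,0,0,0],[0,0.2,0.6,0,0,0]]}}

```text
clock: 13.77
ee_pos: [0.6432, 0.1126, 0.1343]
ee_rot: [-0.12, 0.68, 0.713, -0.125]
ft_force: [0.5, 1.6, 14.9]
grip_width: 0.0117
finger_force: 42.8
```

Request:
{"fn": "jog_arm", "kwargs": {"moves": [[0,0,0,0,0,0],[0,0,0,0,0,0],[0,0,0,0,0,0],[0,0,0,0,0,0],[0,0,0,0,0,0],[0,0,0,0,0,0],[0,0,-1,0,0,0],[0,0,-3,0,0,0],[0,0,-6,0,0,0],[0,0,-10,0,0,0],[0,0,-14,0,0,0],[0,0,-18,0,0,0],[0,0,-18,0,0,0],[0,0,-18,0,0,0]], "claw": 3.5}}

```text
clock: 14.93
ee_pos: [0.7052, 0.1154, 0.3038]
ee_rot: [-0.119, 0.68, 0.713, -0.125]
ft_force: [0.4, 0.1, -0.9]
grip_width: 0.0355
finger_force: 0.0
```

```bash
python3 - <<'E'
from h import *
s=robot.read_state();print(s['qpos'])
to(.461,-.0545,.33,3.07)
E
```

```text
[-0.03161485  0.79508961 -0.34412057  0.90101597  0.15573982  1.81397927
 -0.26066828]
row [-15.83 -24.57   6.08] [-16.21 -14.44 -82.33]
```

Request:
{"fn": "jog_arm", "kwargs": {"moves": [[-15.8,-24.6,6,-16.2,-14.4,-82.3],[-15.8,-24.6,6,-16.2,-14.4,-82.3],[-15.8,-24.6,6,-16.2,-14.4,-82.3],[-15.8,-24.6,6,-16.2,-14.4,-82.3],[-15.8,-24.6,6,-16.2,-14.4,-82.3],[-15.8,-24.6,6,-16.2,-14.4,-82.3],[-15.8,-24.6,6,-16.2,-14.4,-82.3],[-15.8,-24.6,6,-16.2,-14.4,-82.3],[-15.8,-24.6,6,-16.2,-14.4,-82.3],[-15.8,-24.6,6,-16.2,-14.4,-82.3],[-15.8,-24.6,6,-16.2,-14.4,-82.3],[-15.8,-24.6,6,-16.2,-14.4,-82.3],[-15.8,-24.6,6,-16.2,-14.4,-82.3],[-15.8,-24.6,6,-16.2,-14.4,-82.3],[-15.8,-24.6,6,-16.2,-14.4,-82.3],[-15.8,-24.6,6,-16.2,-14.4,-82.3]], "claw": 4}}

```text
clock: 16.27
ee_pos: [0.4599, -0.0544, 0.3292]
ee_rot: [-0.003, 0.037, 0.999, -0.001]
ft_force: [0.7, -0.2, -0.5]
grip_width: 0.0398
finger_force: 0.0
```

```bash
python3 - <<'E'
from h import *
s=robot.read_state();print(s['qpos'])
to(.461,-.0545,.141,3.07)
W=snap('wrist','w4.png'); im=W['image']; cv2.imwrite('pics/w4.png',im[:,:,::-1])
E
```

```text
[ 0.55545259  0.05990182 -0.52412845  1.84957577  0.03285594  1.24582833
  1.51897048]
row [-0.21  0.02 18.82] [-0.08 -0.31 -0.1 ]
```

View pics/w4.png

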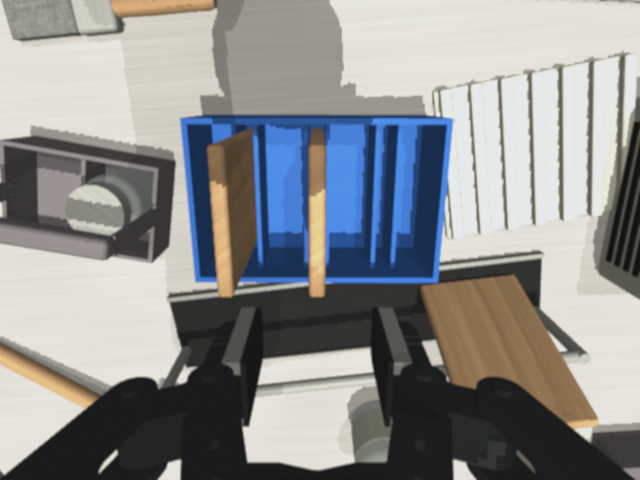

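Board 1 leans on the bar at image right, bottom edge (420,287)–(520,275). Board 2's top at (317,130)–(317,295) is between the fingers, so I'm continuing.

Request:
{"fn": "jog_arm", "kwargs": {"moves": [[-0.1,0,4,0,0,0],[-0.1,0,8,0,0,0],[-0.1,0,12,0,0,0],[-0.1,0,15,0,0,0],[-0.1,0,17.5,0,0,0],[-0.1,0,18.8,0,0,0],[-0.1,0,18.8,0,0,0],[-0.1,0,18.8,0,0,0]]}}

```text
clock: 16.98
ee_pos: [0.4601, -0.0545, 0.1414]
ee_rot: [-0.003, 0.036, 0.999, -0.0]
ft_force: [-0.7, 0.1, 2.0]
grip_width: 0.0399
finger_force: 0.0
```

Request:
{"fn": "jog_arm", "kwargs": {"moves": [[0,0,0,0,0,0],[0,0,0,0,0,0],[0,0,0,0,0,0],[0,0,0,0,0,0],[0,0,0,0,0,0],[0,0,0,0,0,0]], "claw": 0.6, "newtons": 40}}

```text
clock: 17.48
ee_pos: [0.4609, -0.0548, 0.1426]
ee_rot: [-0.001, 0.036, 0.999, -0.001]
ft_force: [-2.0, 1.1, 9.8]
grip_width: 0.0115
finger_force: 40.2
```

Request:
{"fn": "jog_arm", "kwargs": {"moves": [[0,0,-2,0,0,0],[0,0,-5,0,0,0],[0,0,-9,0,0,0],[0,0,-13,0,0,0],[0,0,-17,0,0,0],[0,0,-20,0,0,0],[0,0,-21.5,0,0,0],[0,0,-21.5,0,0,0],[0,0,-21.5,0,0,0]]}}

```text
clock: 18.23
ee_pos: [0.4612, -0.0546, 0.3569]
ee_rot: [-0.002, 0.036, 0.999, -0.001]
ft_force: [-0.3, -0.4, -3.7]
grip_width: 0.0117
finger_force: 39.5
```

```bash
python3 - <<'E'
from h import *
for dz in(.2,): p,r=railpose(0,h=.1365,dx=-.003,dz=dz); print(p); goto(p,r)
E
```

```text
[ 0.64822532 -0.01816059  0.33432016]
row [-18.4    4.99   2.18] [16.13 14.4  82.15]
```

Request:
{"fn": "jog_arm", "kwargs": {"moves": [[-18.4,5,2.2,16.1,14.4,82],[-18.4,5,2.2,16.1,14.4,82],[-18.4,5,2.2,16.1,14.4,82],[-18.4,5,2.2,16.1,14.4,82],[-18.4,5,2.2,16.1,14.4,82],[-18.4,5,2.2,16.1,14.4,82],[-18.4,5,2.2,16.1,14.4,82],[-18.4,5,2.2,16.1,14.4,82],[-18.4,5,2.2,16.1,14.4,82],[-18.4,5,2.2,16.1,14.4,82],[-18.4,5,2.2,16.1,14.4,82],[-18.4,5,2.2,16.1,14.4,82],[-18.4,5,2.2,16.1,14.4,82],[-18.4,5,2.2,16.1,14.4,82],[-18.4,5,2.2,16.1,14.4,82],[-18.4,5,2.2,16.1,14.4,82]]}}

```text
clock: 19.57
ee_pos: [0.648, -0.0178, 0.3333]
ee_rot: [-0.12, 0.677, 0.715, -0.126]
ft_force: [0.0, -0.6, -1.7]
grip_width: 0.0116
finger_force: 40.2
```

```bash
python3 - <<'E'
from h import *
for dz in(.1,.003,-.002): p,r=railpose(0,h=.1365,dx=-.003,dz=dz); print(p); goto(p,r)
E
```

```text
[ 0.64822532 -0.01816059  0.23432016]
row [-0.06  3.41  9.29] [-0.03 -0.01  0.38]
[ 0.64822532 -0.01816059  0.13732016]
row [-0.08  6.73 18.41] [-0.03 -0.01  0.38]
[ 0.64822532 -0.01816059  0.13232016]
row [-0.08  6.9  18.88] [-0.03 -0.01  0.38]
```

Request:
{"fn": "jog_arm", "kwargs": {"moves": [[-0.05,1.1,3,0,0,0.3],[-0.05,2.2,6,0,0,0.3],[-0.05,3.4,9.2,0,0,0.3],[-0.05,4.5,12.2,0,0,0.3],[-0.05,5.5,14.8,0,0,0.3],[-0.05,6.2,16.7,0,0,0.3],[-0.05,6.5,17.7,0,0,0.3],[-0.05,6.7,18.4,0,0,0.3],[-0.05,6.8,18.7,0,0,0.3],[-0.05,6.9,18.9,0,0,0.3],[-0.05,6.9,18.9,0,0,0.3],[-0.05,6.9,18.9,0,0,0.3]]}}

```text
clock: 20.57
ee_pos: [0.6488, -0.0181, 0.1342]
ee_rot: [-0.119, 0.68, 0.713, -0.125]
ft_force: [-1.5, 0.0, 6.1]
grip_width: 0.0116
finger_force: 41.1
```

```bash
python3 - <<'E'
from h import *
for dz in(0,): p,r=railpose(0,h=.1365,dx=-.003,dz=dz); print(p); goto(p,r)
E
```

```text
[ 0.64822532 -0.01816059  0.13432016]
row [-0.   -0.06  0.  ] [ 0.05 -0.02 -0.1 ]
```

Contact. I'll release, retreat, and go to board 3.

Request:
{"fn": "jog_arm", "kwargs": {"moves": [[0,0,0,0,0,0],[0,0,0,0,0,0],[0,0,0,0,0,0],[0,0,0,0,0,0],[0,0,0,0,0,0],[0,0,0,0,0,0],[0,0,-1,0,0,0],[0,0,-3,0,0,0],[0,0,-6,0,0,0],[0,0,-10,0,0,0],[0,0,-14,0,0,0],[0,0,-18,0,0,0],[0,0,-18,0,0,0],[0,0,-18,0,0,0]], "claw": 3.5}}

```text
clock: 21.73
ee_pos: [0.711, -0.0149, 0.304]
ee_rot: [-0.119, 0.68, 0.713, -0.124]
ft_force: [-0.1, 0.0, -0.7]
grip_width: 0.0351
finger_force: 0.0
```

```bash
python3 - <<'E'
from h import *
to(.4559,-.121,.33,3.06)
E
```

```text
row [ -9.4  -25.33   6.36] [-16.23 -14.27 -81.75]
```

Request:
{"fn": "jog_arm", "kwargs": {"moves": [[-9.4,-25.3,6.4,-16.2,-14.3,-81.8],[-9.4,-25.3,6.4,-16.2,-14.3,-81.8],[-9.4,-25.3,6.4,-16.2,-14.3,-81.8],[-9.4,-25.3,6.4,-16.2,-14.3,-81.8],[-9.4,-25.3,6.4,-16.2,-14.3,-81.8],[-9.4,-25.3,6.4,-16.2,-14.3,-81.8],[-9.4,-25.3,6.4,-16.2,-14.3,-81.8],[-9.4,-25.3,6.4,-16.2,-14.3,-81.8],[-9.4,-25.3,6.4,-16.2,-14.3,-81.8],[-9.4,-25.3,6.4,-16.2,-14.3,-81.8],[-9.4,-25.3,6.4,-16.2,-14.3,-81.8],[-9.4,-25.3,6.4,-16.2,-14.3,-81.8],[-9.4,-25.3,6.4,-16.2,-14.3,-81.8],[-9.4,-25.3,6.4,-16.2,-14.3,-81.8],[-9.4,-25.3,6.4,-16.2,-14.3,-81.8],[-9.4,-25.3,6.4,-16.2,-14.3,-81.8]], "claw": 4}}

```text
clock: 23.07
ee_pos: [0.455, -0.121, 0.3279]
ee_rot: [-0.003, 0.042, 0.999, -0.001]
ft_force: [-0.2, 1.2, 0.2]
grip_width: 0.04
finger_force: 0.0
```

```bash
python3 - <<'E'
from h import *
W=snap('wrist','w5.png')
im=W['image'].astype(int)
# board top: bright wood pixels near column 317
for r in range(130,300,30):
    x=[u for u in range(285,350) if im[r,u,0]>im[r,u,2]*1.25 and im[r,u,0]>150]; print(r,(x[0],x[-1]) if x else None)
to(.4559,-.121,.141,3.06)
E
```

```text
130 None
160 (310, 322)
190 (311, 324)
220 (309, 324)
250 (310, 324)
280 (310, 324)
row [-0.18  0.03 18.69] [-0.08 -0.3  -0.06]
```

Board 3 is centred at column 317, the same as the others.

Request:
{"fn": "jog_arm", "kwargs": {"moves": [[-0.1,0,4,0,0,0],[-0.1,0,8,0,0,0],[-0.1,0,12,0,0,0],[-0.1,0,15,0,0,0],[-0.1,0,17.5,0,0,0],[-0.1,0,18.7,0,0,0],[-0.1,0,18.7,0,0,0],[-0.1,0,18.7,0,0,0]]}}

```text
clock: 23.78
ee_pos: [0.4552, -0.1212, 0.141]
ee_rot: [-0.003, 0.041, 0.999, -0.0]
ft_force: [0.3, 0.8, -0.4]
grip_width: 0.0399
finger_force: 0.0
```

Request:
{"fn": "jog_arm", "kwargs": {"moves": [[0,0,0,0,0,0],[0,0,0,0,0,0],[0,0,0,0,0,0],[0,0,0,0,0,0],[0,0,0,0,0,0],[0,0,0,0,0,0]], "claw": 0.6, "newtons": 40}}

```text
clock: 24.28
ee_pos: [0.4558, -0.1216, 0.1422]
ee_rot: [-0.001, 0.04, 0.999, -0.001]
ft_force: [-0.4, 1.6, 9.3]
grip_width: 0.0113
finger_force: 40.7
```

Request:
{"fn": "jog_arm", "kwargs": {"moves": [[0,0,-2,0,0,0],[0,0,-5,0,0,0],[0,0,-9,0,0,0],[0,0,-13,0,0,0],[0,0,-17,0,0,0],[0,0,-20,0,0,0],[0,0,-21.5,0,0,0],[0,0,-21.5,0,0,0],[0,0,-21.5,0,0,0]]}}

```text
clock: 25.03
ee_pos: [0.4561, -0.1214, 0.3565]
ee_rot: [-0.002, 0.04, 0.999, -0.001]
ft_force: [-0.7, 0.2, -2.6]
grip_width: 0.0115
finger_force: 39.4
```

```bash
python3 - <<'E'
from h import *
for dz in(.2,): p,r=railpose(-.13,h=.1365,dx=-.003,dz=dz); print(p); goto(p,r)
E
```

```text
[ 0.65459277 -0.14800455  0.33432016]
row [-20.01  -1.04   2.16] [16.18 14.34 81.65]
```

Request:
{"fn": "jog_arm", "kwargs": {"moves": [[-20,-1,2.2,16.1,14.4,81.8],[-20,-1,2.2,16.1,14.4,81.8],[-20,-1,2.2,16.1,14.4,81.8],[-20,-1,2.2,16.1,14.4,81.8],[-20,-1,2.2,16.1,14.4,81.8],[-20,-1,2.2,16.1,14.4,81.8],[-20,-1,2.2,16.1,14.4,81.8],[-20,-1,2.2,16.1,14.4,81.8],[-20,-1,2.2,16.1,14.4,81.8],[-20,-1,2.2,16.1,14.4,81.8],[-20,-1,2.2,16.1,14.4,81.8],[-20,-1,2.2,16.1,14.4,81.8],[-20,-1,2.2,16.1,14.4,81.8],[-20,-1,2.2,16.1,14.4,81.8],[-20,-1,2.2,16.1,14.4,81.8],[-20,-1,2.2,16.1,14.4,81.8]]}}

```text
clock: 26.37
ee_pos: [0.6544, -0.1473, 0.3331]
ee_rot: [-0.121, 0.679, 0.714, -0.125]
ft_force: [-0.5, -0.0, -1.8]
grip_width: 0.0114
finger_force: 39.7
```

```bash
python3 - <<'E'
from h import *
for dz in(.1,.003,-.002): p,r=railpose(-.13,h=.1365,dx=-.003,dz=dz); print(p); goto(p,r)
E
```

```text
[ 0.65459277 -0.14800455  0.23432016]
row [-0.1   3.4   9.27] [-0.02 -0.14  0.08]
[ 0.65459277 -0.14800455  0.13732016]
row [-0.12  6.72 18.39] [-0.02 -0.14  0.08]
[ 0.65459277 -0.14800455  0.13232016]
row [-0.12  6.89 18.86] [-0.02 -0.14  0.08]
```

Request:
{"fn": "jog_arm", "kwargs": {"moves": [[-0.1,1.1,3,0,0,0],[-0.1,2.2,6,0,0,0],[-0.1,3.4,9.2,0,0,0],[-0.1,4.5,12.2,0,0,0],[-0.1,5.5,14.8,0,0,0],[-0.1,6.2,16.7,0,0,0],[-0.1,6.5,17.7,0,0,0],[-0.1,6.7,18.4,0,0,0],[-0.1,6.8,18.7,0,0,0],[-0.1,6.9,18.9,0,0,0],[-0.1,6.9,18.9,0,0,0],[-0.1,6.9,18.9,0,0,0]]}}

```text
clock: 27.37
ee_pos: [0.6552, -0.1481, 0.1339]
ee_rot: [-0.12, 0.68, 0.713, -0.125]
ft_force: [-1.2, 0.7, 5.4]
grip_width: 0.012
finger_force: 40.6
```

Request:
{"fn": "jog_arm", "kwargs": {"moves": [[0,0,0,0,0,0],[0,0,0,0,0,0]]}}

```text
clock: 27.53
ee_pos: [0.6552, -0.1481, 0.1337]
ee_rot: [-0.12, 0.68, 0.713, -0.125]
ft_force: [-1.2, 1.5, 8.4]
grip_width: 0.0114
finger_force: 40.8
```

Request:
{"fn": "jog_arm", "kwargs": {"moves": [[0,0,0,0,0,0],[0,0,0,0,0,0],[0,0,0,0,0,0],[0,0,0,0,0,0],[0,0,0,0,0,0],[0,0,0,0,0,0],[0,0,-1,0,0,0],[0,0,-3,0,0,0],[0,0,-6,0,0,0],[0,0,-10,0,0,0],[0,0,-14,0,0,0],[0,0,-18,0,0,0],[0,0,-18,0,0,0],[0,0,-18,0,0,0]], "claw": 3.5}}

```text
clock: 28.7
ee_pos: [0.7175, -0.1452, 0.3037]
ee_rot: [-0.119, 0.68, 0.713, -0.124]
ft_force: [-0.1, -0.0, -1.8]
grip_width: 0.0352
finger_force: 0.0
```

```bash
python3 - <<'E'
from h import *
to(.46,-.28,.34,1.32)
E
```

```text
row [-12.25 -26.03   5.49] [-19.66   2.86  16.89]
```

Request:
{"fn": "jog_arm", "kwargs": {"moves": [[-12.3,-26,5.5,-19.7,2.9,16.9],[-12.3,-26,5.5,-19.7,2.9,16.9],[-12.3,-26,5.5,-19.7,2.9,16.9],[-12.3,-26,5.5,-19.7,2.9,16.9],[-12.3,-26,5.5,-19.7,2.9,16.9],[-12.3,-26,5.5,-19.7,2.9,16.9],[-12.3,-26,5.5,-19.7,2.9,16.9],[-12.3,-26,5.5,-19.7,2.9,16.9],[-12.3,-26,5.5,-19.7,2.9,16.9],[-12.3,-26,5.5,-19.7,2.9,16.9],[-12.3,-26,5.5,-19.7,2.9,16.9],[-12.3,-26,5.5,-19.7,2.9,16.9]], "claw": 5}}

```text
clock: 29.7
ee_pos: [0.4597, -0.2798, 0.3378]
ee_rot: [-0.002, 0.79, 0.613, -0.001]
ft_force: [0.2, -0.3, 0.3]
grip_width: 0.0498
finger_force: 0.0
```

```bash
python3 - <<'E'
from h import *
T=snap('top','top2.png'); W=snap('wrist','w6.png')
cv2.imwrite('pics/c6.png',np.hstack([cv2.resize(T['image'][150:310,140:480],(440,360)),cv2.resize(W['image'],(360,360))])[:,:,::-1])
cv2.imwrite('pics/c6.png',np.vstack([cv2.resize(T['image'][150:300,140:480],(560,247),interpolation=cv2.INTER_CUBIC),cv2.resize(W['image'][0:400],(560,350))])[:,:,::-1])
E
```

```text
(no output)
```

View pics/c6.png

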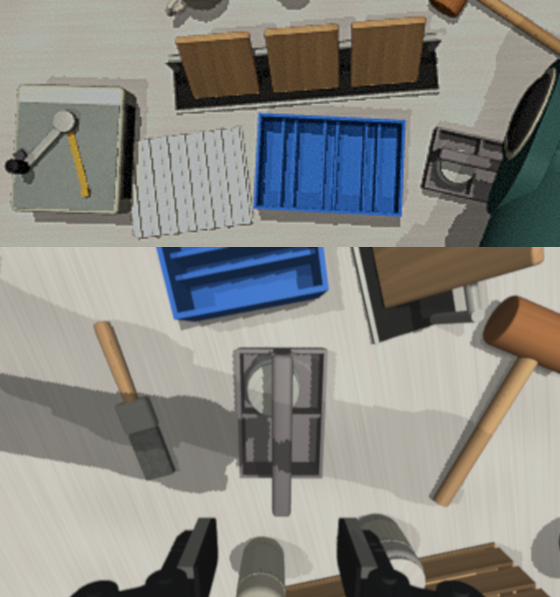

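All three boards lean on the bar with gaps between them. The caddy is in the wrist view with its handle running (281,350)–(282,516) in the composite.

```bash
python3 - <<'E'
from h import *
np.set_printoptions(suppress=True,precision=4)
W=load('w6.png'); f=lambda u,v:(u/.875,(v-247)/.875)
e1=atz(W,f(282,350),.159);e2=atz(W,f(282.5,515),.159);m=(e1+e2)/2;d=(e1-e2)[:2];L=np.linalg.norm(d);yaw=np.arctan2(-d[0],d[1]);print('handle',m,L,yaw)
b=np.array([atz(W,f(*p),.055) for p in((237,348),(326,348),(323,477),(240,480))]);print(b.mean(0),b)
c=m[:2]+.013*d/L; to(c[0],c[1],.131,np.pi/2+yaw); print(c,yaw)
# top-cam check of blower lever angle / boards
E
```

```text
handle [ 0.461  -0.2887  0.159 ] 0.14985825099254632 -0.24161517227634402
[ 0.4602 -0.2918  0.055 ] [[ 0.432  -0.2064  0.055 ]
 [ 0.5253 -0.2301  0.055 ]
 [ 0.4908 -0.3756  0.055 ]
 [ 0.3927 -0.3549  0.055 ]]
row [ 0.46  0.41 20.67] [-0.27 -0.03 -0.46]
[ 0.4641 -0.276 ] -0.24161517227634402
```

Request:
{"fn": "jog_arm", "kwargs": {"moves": [[0.5,0.4,4,-0.3,0,-0.5],[0.5,0.4,8,-0.3,0,-0.5],[0.5,0.4,12,-0.3,0,-0.5],[0.5,0.4,15,-0.3,0,-0.5],[0.5,0.4,18,-0.3,0,-0.5],[0.5,0.4,20,-0.3,0,-0.5],[0.5,0.4,20.7,-0.3,0,-0.5],[0.5,0.4,20.7,-0.3,0,-0.5],[0.5,0.4,20.7,-0.3,0,-0.5]]}}

```text
clock: 30.55
ee_pos: [0.4642, -0.2765, 0.1319]
ee_rot: [0.001, 0.787, 0.617, 0.001]
ft_force: [-0.3, -0.2, 0.3]
grip_width: 0.0501
finger_force: 0.0
```

Request:
{"fn": "jog_arm", "kwargs": {"moves": [[0,0,0,0,0,0],[0,0,0,0,0,0],[0,0,0,0,0,0],[0,0,0,0,0,0],[0,0,0,0,0,0],[0,0,0,0,0,0],[0,0,0,0,0,0]], "claw": 1.2, "newtons": 70}}

```text
clock: 31.13
ee_pos: [0.4642, -0.277, 0.1326]
ee_rot: [0.002, 0.788, 0.616, 0.001]
ft_force: [-0.7, 2.0, 9.1]
grip_width: 0.017
finger_force: 69.2
```

Request:
{"fn": "jog_arm", "kwargs": {"moves": [[0,0,-0.3,0,0,0],[0,0,-0.8,0,0,0],[0,0,-1.5,0,0,0],[0,0,-2.5,0,0,0],[0,0,-3.8,0,0,0],[0,0,-5.1,0,0,0],[0,0,-6.4,0,0,0],[0,0,-7.7,0,0,0],[0,0,-9,0,0,0],[0,0,-10.3,0,0,0],[0,0,-11.6,0,0,0],[0,0,-12.9,0,0,0],[0,0,-13.8,0,0,0],[0,0,-14.4,0,0,0],[0,0,-14.8,0,0,0],[0,0,-15,0,0,0],[0,0,-15,0,0,0]]}}

```text
clock: 32.55
ee_pos: [0.4633, -0.2766, 0.2813]
ee_rot: [0.001, 0.787, 0.616, 0.0]
ft_force: [0.1, -0.1, -5.1]
grip_width: 0.0167
finger_force: 68.8
```

```bash
python3 - <<'E'
from h import *
s=robot.read_state();print(s['moment'],s['ee_rot'])
y=.103; c=np.array([.4472,.1755])+.013*np.array([-np.sin(y),np.cos(y)]); print(c)
to(c[0],c[1],s['ee_pos'][2],np.pi/2+y)
snap('scene','s3.png')
E
```

```text
[ 0.02398361  0.02468409 -0.04753781] [5.62695474e-04 7.87475907e-01 6.16345035e-01 4.20634803e-04]
[0.44586337 0.1884311 ]
row [ 4.472e+01 -1.286e+01 -2.000e-02] [  0.08   0.02 -19.8 ]
```

Request:
{"fn": "jog_arm", "kwargs": {"moves": [[0.4,-0.1,0,0,0,0],[1.2,-0.3,0,0,0,-0.5],[2.4,-0.7,0,0,0,-1],[4,-1.1,0,0,0,-1.7],[6,-1.7,0,0,0,-2.6],[8,-2.3,0,0,0,-3.5],[10,-2.9,0,0,0,-4.4],[12,-3.4,0,0,0,-5.3],[14,-4,0,0,0,-6.2],[16,-4.6,0,0,0,-7.1],[18,-5.2,0,0,0,-8],[20,-5.8,0,0,0,-8.9],[22,-6.3,0,0,0,-9.8],[24,-6.9,0,0,0,-10.7],[26,-7.5,0,0,0,-11.6],[28,-8,0,0,0,-12.5],[29.6,-8.5,0,0,0,-13.2],[30.8,-8.8,0,0,0,-13.7],[31.6,-9.1,0,0,0,-14],[32,-9.2,0,0,0,-14.2]]}}

```text
clock: 34.27
ee_pos: [0.4505, 0.0576, 0.2812]
ee_rot: [0.001, 0.705, 0.71, 0.0]
ft_force: [0.2, -1.0, -5.6]
grip_width: 0.017
finger_force: 68.8
```

```bash
python3 - <<'E'
from h import *
to(.4460,.1875,.2813,np.pi/2+.103)
E
```

```text
row [13.   -0.36 -0.02] [ 0.09  0.03 -5.49]
```

Request:
{"fn": "jog_arm", "kwargs": {"moves": [[0.4,0,0,0,0,0],[1.2,0,0,0,0,-0.5],[2.4,-0.1,0,0,0,-1],[4,-0.1,0,0,0,-1.7],[6,-0.2,0,0,0,-2.6],[8,-0.2,0,0,0,-3.5],[9.8,-0.3,0,0,0,-4.2],[11.2,-0.3,0,0,0,-4.8],[12.2,-0.35,0,0,0,-5.2],[12.8,-0.35,0,0,0,-5.5],[13,-0.35,0,0,0,-5.5],[13,-0.35,0,0,0,-5.5],[13,-0.35,0,0,0,-5.5]]}}

```text
clock: 35.35
ee_pos: [0.4468, 0.1854, 0.281]
ee_rot: [0.001, 0.671, 0.742, 0.0]
ft_force: [0.8, -0.5, -4.8]
grip_width: 0.0168
finger_force: 68.8
```

```bash
python3 - <<'E'
from h import *
T=snap('top','top3.png');S=snap('scene','s4.png')
cv2.imwrite('pics/c7.png',np.hstack([cv2.resize(T['image'][180:310,140:310],(400,306),interpolation=cv2.INTER_CUBIC),cv2.resize(S['image'][110:290,300:500],(400,306),interpolation=cv2.INTER_CUBIC)])[:,:,::-1])
to(.4460,.1875,.1326+.018,np.pi/2+.103)
E
```

```text
row [ 0.23 -0.08 13.05] [ 0.08  0.05 -0.17]
```

View pics/c7.png

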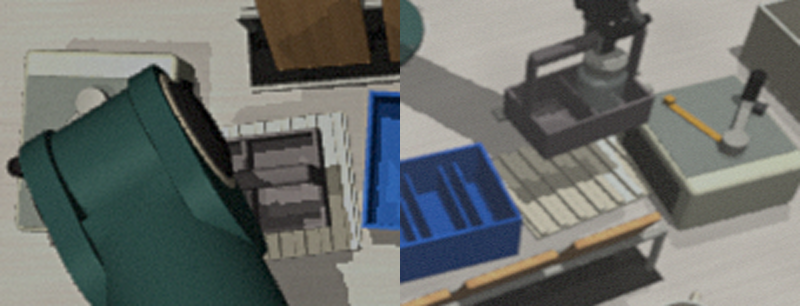

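The caddy is level over the rack. I'll lower it.

Request:
{"fn": "jog_arm", "kwargs": {"moves": [[0.1,0,0.5,0,0,0],[0.2,-0.1,1.5,0,0,0],[0.2,-0.1,3,0,0,0],[0.2,-0.1,4.6,0,0,0],[0.2,-0.1,6.2,0,0,0],[0.2,-0.1,7.8,0,0,0],[0.2,-0.1,9.2,0,0,0],[0.2,-0.1,10.4,0,0,0],[0.2,-0.1,11.3,0,0,0],[0.2,-0.1,12,0,0,0],[0.2,-0.1,12.4,0,0,0],[0.2,-0.1,12.7,0,0,0],[0.2,-0.1,12.9,0,0,0],[0.2,-0.1,13,0,0,0],[0.2,-0.1,13,0,0,0]]}}

```text
clock: 36.7
ee_pos: [0.4458, 0.188, 0.1512]
ee_rot: [0.001, 0.67, 0.742, 0.0]
ft_force: [0.1, 0.9, -5.2]
grip_width: 0.0166
finger_force: 68.7
```

Request:
{"fn": "jog_arm", "kwargs": {"moves": [[0,0,0.1,0,0,0],[0,0,0.2,0,0,0],[0,0,0.2,0,0,0]]}}

```text
clock: 36.95
ee_pos: [0.4463, 0.1882, 0.1507]
ee_rot: [0.001, 0.67, 0.742, 0.001]
ft_force: [-9.7, -4.6, 25.3]
grip_width: 0.017
finger_force: 73.2
```

Touched down. I'll ease off slightly, release, and rise.

Request:
{"fn": "jog_arm", "kwargs": {"moves": [[0,0,-0.15,0,0,0],[0,0,-0.15,0,0,0]]}}

```text
clock: 37.12
ee_pos: [0.4459, 0.1881, 0.1511]
ee_rot: [0.001, 0.67, 0.742, 0.001]
ft_force: [-0.2, 0.8, -5.2]
grip_width: 0.0166
finger_force: 68.8
```

Request:
{"fn": "jog_arm", "kwargs": {"moves": [[0,0,0,0,0,0],[0,0,0,0,0,0],[0,0,0,0,0,0],[0,0,0,0,0,0],[0,0,0,0,0,0],[0,0,0,0,0,0],[0,0,-2,0,0,0],[0,0,-5,0,0,0],[0,0,-9,0,0,0],[0,0,-13,0,0,0],[0,0,-17,0,0,0],[0,0,-20,0,0,0],[0,0,-20,0,0,0],[0,0,-20,0,0,0]], "claw": 4}}

```text
clock: 38.28
ee_pos: [0.4458, 0.1882, 0.3519]
ee_rot: [0.002, 0.671, 0.742, 0.001]
ft_force: [-1.2, -0.3, -0.2]
grip_width: 0.04
finger_force: 0.0
```

```bash
python3 - <<'E'
from h import *
to(.38,.40,.33,2.378)
W=snap('wrist','w7.png')
to(.48,.36,.35,3.4)
E
```

```text
row [21.73 -4.42  2.16] [  0.23   0.1  -40.46]
row [16.77  5.18  0.05] [ 4.000e-02  1.300e-01 -9.901e+01]
```

View pics/w7.png

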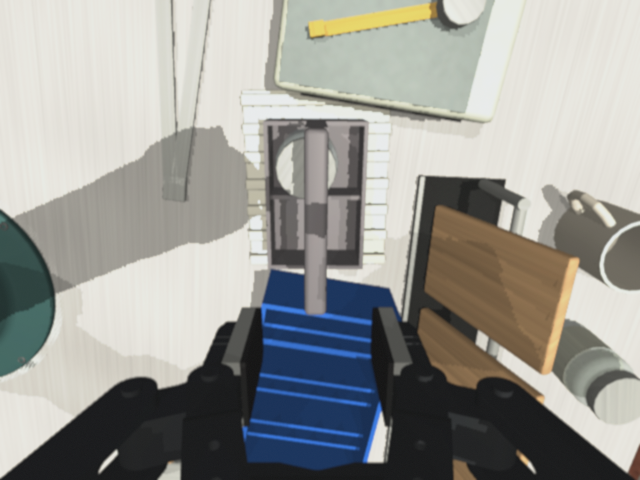

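The caddy stands upright on the rack: box top at (267,121)–(365,121)–(362,268)–(272,267), rack corners at (242,91) and (252,264). I'll check its centring and re-measure the pointer.

```bash
python3 - <<'E'
from h import *
np.set_printoptions(suppress=True,precision=4)
W=load('w7.png'); print('cam',ray(W,(0,0))[0])
q=np.array([atz(W,p,.018) for p in((242,91),(391,113),(384,265),(252,264))]);print('rack',q)
b=np.array([atz(W,p,.073) for p in((266,121),(366,121),(363,268),(271,267))]);print('caddy box',b.mean(0),b)
h=np.array([atz(W,p,.177) for p in((316,122),(315,313))]);print('handle',h.mean(0),h)
y=.103;Rr=R.from_euler('z',y)
print('rack model px',proj(W,[np.array([.4472,.1755,.018])+Rr.apply(v) for v in([-.08,.1,0],[.08,.1,0],[.08,-.1,0],[-.08,-.1,0])]))
for f in('w2.png','w7.png','w1.png','top2.png'):
    W=load(f);im=W['image'].astype(int)
    m=((im[:,:,0]>im[:,:,2]*1.7)&(im[:,:,0]>110)).astype(np.uint8)
    piv=np.array([.5423,.3505]); g=[]
    v,u=np.nonzero(m)
    for a,c in zip(u,v):
        P=atz(W,(a,c),.102)[:2]; w=P-piv; r=np.hypot(*w); t=np.arctan2(w[1],w[0])%(2*np.pi)
        if .03<r<.105 and abs(t-3.4)<.2: g.append(np.r_[P,t,r])
    if len(g)<20: print(f,len(g));continue
    g=np.array(g);c=g[:,:2].mean(0);d=np.linalg.svd(g[:,:2]-c)[2][0];d*=-np.sign(d[0]);print(f,len(g),'dir',np.arctan2(d[1],d[0])%(2*np.pi),'mean polar',g[:,2].mean(),'r',g[:,3].min(),g[:,3].max())
E
```

```text
cam [0.4363 0.2685 0.4945]
rack [[0.3604 0.2667 0.018 ]
 [0.5184 0.2607 0.018 ]
 [0.537  0.0888 0.018 ]
 [0.3813 0.0744 0.018 ]]
caddy box [0.4478 0.1735 0.073 ] [[0.3929 0.2425 0.073 ]
 [0.4866 0.252  0.073 ]
 [0.5039 0.1039 0.073 ]
 [0.4077 0.0954 0.073 ]]
handle [0.4462 0.1765 0.177 ] [[0.4389 0.2518 0.177 ]
 [0.4534 0.1012 0.177 ]]
rack model px [[239.0458  90.6047]
 [392.5963  90.4072]
 [383.4443 268.5079]
 [248.8134 268.8783]]
w2.png 909 dir 3.397425435358466 mean polar 3.422226306477121 r 0.030059649577456153 0.10490757130954677
w7.png 1316 dir 3.3975937942223755 mean polar 3.414492773173057 r 0.030012584914079498 0.1049364466834863
w1.png 19
top2.png 128 dir 3.3918534890177354 mean polar 3.387746571920651 r 0.030357174489701818 0.10459636090355054
```

```bash
python3 - <<'E'
from h import *
to(.4737,.4162,.32,2.378)
to(.4737,.4162,.131,2.378)
E
```

```text
row [22.43  5.12  3.04] [  0.09   0.08 -40.46]
row [22.44  5.08 21.94] [  0.09   0.08 -40.46]
```

Request:
{"fn": "jog_arm", "kwargs": {"moves": [[22.4,5.1,3,0,0,-40.5],[22.4,5.1,3,0,0,-40.5],[22.4,5.1,3,0,0,-40.5],[22.4,5.1,3,0,0,-40.5],[22.4,5.1,3,0,0,-40.5],[22.4,5.1,3,0,0,-40.5],[22.4,5.1,3,0,0,-40.5],[22.4,5.1,3,0,0,-40.5],[22.4,5.1,3,0,0,-40.5]], "claw": 5.5}}

```text
clock: 39.08
ee_pos: [0.4734, 0.4153, 0.3194]
ee_rot: [0.0, 0.373, 0.928, -0.001]
ft_force: [0.2, -0.7, 0.2]
grip_width: 0.0548
finger_force: 0.0
```

```bash
python3 - <<'E'
from h import *
W=snap('wrist','w8.png')
to(.4737,.4162,.131,2.378)
print(robot.read_state()['ee_pos'])
E
```

```text
row [ 0.12  0.1  18.89] [-0.02  0.1  -0.06]
[0.47367112 0.41492723 0.31993934]
```

Request:
{"fn": "jog_arm", "kwargs": {"moves": [[0.1,0.1,4,0,0,0],[0.1,0.1,8,0,0,0],[0.1,0.1,12,0,0,0],[0.1,0.1,15,0,0,0],[0.1,0.1,17.5,0,0,0],[0.1,0.1,18.9,0,0,0],[0.1,0.1,18.9,0,0,0],[0.1,0.1,18.9,0,0,0]]}}

```text
clock: 39.8
ee_pos: [0.4741, 0.417, 0.1323]
ee_rot: [0.001, 0.373, 0.928, 0.0]
ft_force: [-0.5, 0.2, 0.6]
grip_width: 0.0548
finger_force: 0.0
```

Request:
{"fn": "jog_arm", "kwargs": {"moves": [[0,0,0,0,0,0],[0,0,0,0,0,0],[0,0,0,0,0,0],[0,0,0,0,0,0],[0,0,0,0,0,0],[0,0,0,0,0,0],[0,0,0,0,0,0]], "claw": 1.5, "newtons": 25}}

```text
clock: 40.38
ee_pos: [0.4734, 0.4169, 0.1331]
ee_rot: [0.001, 0.372, 0.928, -0.001]
ft_force: [-9.7, -10.8, 15.4]
grip_width: 0.0211
finger_force: 25.7
```

```bash
python3 - <<'E'
from h import *
s=robot.read_state();print(s['ee_pos'],s['ft_force'])
R0=Rq(s['ee_rot']);p=np.array(s['ee_pos']);piv=np.array([.5423,.3505]);r=p[:2]-piv;a0=np.arctan2(r[1],r[0]);print('r',np.hypot(*r),a0)
for a in(.06,.12,.18,.24,.3,.36,.42,.48,.54,.6,.66,.72,.78,.84,.9,.96,3.398-a0):
    c,sn=np.cos(a),np.sin(a);q=piv+np.array([c*r[0]-sn*r[1],sn*r[0]+c*r[1]])
    print(round(a,3),np.round(R0.inv().apply(np.r_[q,p[2]]-p)*100,2)[:2],round(-np.degrees(a),1))
E
```

```text
[0.47339645 0.41686465 0.13305456] [ -9.70696513 -10.7594761   15.44158378]
r 0.09566591019000024 2.3749617148816338
0.06 [-0.02 -0.57] -3.4
0.12 [-0.06 -1.15] -6.9
0.18 [-0.15 -1.71] -10.3
0.24 [-0.27 -2.28] -13.8
0.3 [-0.42 -2.83] -17.2
0.36 [-0.6  -3.37] -20.6
0.42 [-0.82 -3.9 ] -24.1
0.48 [-1.06 -4.42] -27.5
0.54 [-1.34 -4.92] -30.9
0.6 [-1.65 -5.41] -34.4
0.66 [-1.99 -5.87] -37.8
0.72 [-2.35 -6.32] -41.3
0.78 [-2.74 -6.74] -44.7
0.84 [-3.15 -7.14] -48.1
0.9 [-3.59 -7.51] -51.6
0.96 [-4.05 -7.85] -55.0
1.023 [-4.55 -8.18] -58.6
```

Request:
{"fn": "jog_arm", "kwargs": {"moves": [[0,-0.57,0,0,0,-3.4],[-0.06,-1.15,0,0,0,-6.9],[-0.15,-1.71,0,0,0,-10.3],[-0.27,-2.28,0,0,0,-13.8],[-0.42,-2.83,0,0,0,-17.2],[-0.6,-3.37,0,0,0,-20.6],[-0.82,-3.9,0,0,0,-24.1],[-1.06,-4.42,0,0,0,-27.5],[-1.34,-4.92,0,0,0,-30.9],[-1.65,-5.41,0,0,0,-34.4],[-2,-5.87,0,0,0,-37.8],[-2.35,-6.32,0,0,0,-41.3],[-2.74,-6.74,0,0,0,-44.7],[-3.15,-7.14,0,0,0,-48.1],[-3.6,-7.51,0,0,0,-51.6],[-4.05,-7.85,0,0,0,-55],[-4.3,-8.02,0,0,0,-56.8],[-4.3,-8.02,0,0,0,-56.8],[-4.3,-8.02,0,0,0,-56.8]]}}

```text
clock: 41.97
ee_pos: [0.4491, 0.3301, 0.133]
ee_rot: [0.001, -0.114, 0.993, -0.0]
ft_force: [-8.8, -2.9, 16.2]
grip_width: 0.0212
finger_force: 26.0
```

```bash
python3 - <<'E'
from h import *
s=robot.read_state();print(s['ee_pos'],s['ft_force'])
p=np.array(s['ee_pos']);piv=np.array([.5423,.3505]);r=p[:2]-piv;print('r',np.hypot(*r),np.arctan2(r[1],r[0])%(2*np.pi))
q=piv+.0955*np.array([np.cos(3.399),np.sin(3.399)]); to(q[0],q[1],p[2],3.399)
E
```

```text
[0.44914291 0.33011096 0.13304807] [-8.82948874 -2.94881893 16.15051189]
r 0.09536223854645087 3.3570623277083
row [ 0.01 -0.4   0.  ] [-0.04  0.12 -1.62]
```

Request:
{"fn": "jog_arm", "kwargs": {"moves": [[0,-0.2,0,0,0,-0.8],[0,-0.38,0,0,0,-1.6],[0,-0.38,0,0,0,-1.6],[0,-0.38,0,0,0,-1.6]]}}

```text
clock: 42.3
ee_pos: [0.4499, 0.3268, 0.1331]
ee_rot: [0.001, -0.128, 0.992, 0.0]
ft_force: [-9.2, -1.3, 14.0]
grip_width: 0.0215
finger_force: 25.8
```

Request:
{"fn": "jog_arm", "kwargs": {"moves": [[0,0,0,0,0,0],[0,0,0,0,0,0],[0,0,0,0,0,0],[0,0,0,0,0,0],[0,0,0,0,0,0],[0,0,-3,0,0,0],[0,0,-6,0,0,0],[0,0,-10,0,0,0],[0,0,-14,0,0,0],[0,0,-18,0,0,0],[0,0,-20,0,0,0],[0,0,-20,0,0,0]], "claw": 5}}

```text
clock: 43.3
ee_pos: [0.4508, 0.3273, 0.336]
ee_rot: [0.003, -0.128, 0.992, 0.001]
ft_force: [1.6, 0.5, -1.0]
grip_width: 0.05
finger_force: 0.0
```

```bash
python3 - <<'E'
from h import *
W=snap('wrist','w9.png');print(ray(W,(0,0))[0])
p=proj(W,[[.543,.3505,.11],[.43,.32,.105]]).astype(int);print(p)
c=(p[0]+p[1])//2;x0=max(c[0]-70,0);y0=max(c[1]-90,0);print(x0,y0)
cv2.imwrite('pics/w9c.png',cv2.resize(W['image'][y0:y0+170,x0:x0+150,::-1],None,fx=3.5,fy=3.5,interpolation=cv2.INTER_CUBIC))
E
```

```text
[0.37061945 0.30587023 0.47805292]
[[315 294]
 [314 168]]
244 141
```

View pics/w9c.png

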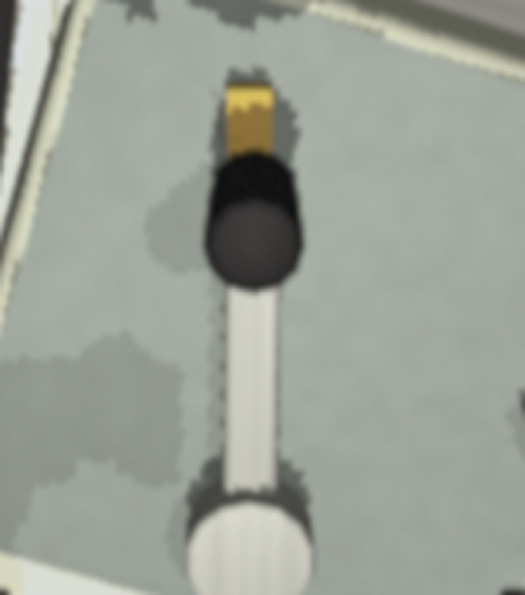

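```bash
python3 - <<'E'
from h import *
np.set_printoptions(suppress=True,precision=4)
W=load('w9.png');f=lambda u,v:(244+u/3.5,141+v/3.5);piv=np.array([.5423,.3505])
def ang(P): w=P[:2]-piv;return np.arctan2(w[1],w[0])%(2*np.pi),np.hypot(*w)
for n,p,z in(('tip',(249.5,98),.114),('strip',(249.5,130),.108),('strip',(249.5,150),.102),('posttop',(253.5,245),.168),('postfoot',(251.5,160),.115),('arm',(252.5,300),.112),('arm',(250.5,480),.112),('hub',(250,555),.128)): P=atz(W,f(*p),z);print(n,P,ang(P))
for d in(3.36,3.38,3.40,3.42,3.44):
    e=np.array([np.cos(d),np.sin(d)]);print(d,[np.round((proj(W,np.r_[piv+r*e,z])[0]-[244,141])*3.5,1).tolist() for r,z in((.118,.114),(.095,.168),(.07,.112),(.03,.112),(0,.128))])
E
```

```text
tip [0.4288 0.3203 0.114 ] (np.float64(3.401893743644197), np.float64(0.11746106414481608))
strip [0.4374 0.3225 0.108 ] (np.float64(3.4023549831829434), np.float64(0.1085902155983558))
strip [0.4434 0.3241 0.102 ] (np.float64(3.4027630695332025), np.float64(0.10241178616738497))
posttop [0.45   0.3268 0.168 ] (np.float64(3.3927045348049854), np.float64(0.09524062997426057))
postfoot [0.4431 0.3245 0.115 ] (np.float64(3.3977280918930326), np.float64(0.10254292187795219))
arm [0.4783 0.334  0.112 ] (np.float64(3.393690993816973), np.float64(0.06604232853016857))
arm [0.5264 0.3461 0.112 ] (np.float64(3.4115294903832094), np.float64(0.016482090559738035))
hub [0.5399 0.3495 0.128 ] (np.float64(3.5238661821753197), np.float64(0.0025972443426044226))
3.36 [[270.0, 96.1], [268.2, 246.4], [261.9, 285.2], [255.7, 432.4], [251.3, 564.1]]
3.38 [[260.2, 95.8], [259.2, 246.2], [256.4, 285.0], [253.4, 432.4], [251.3, 564.1]]
3.4 [[250.4, 95.8], [250.2, 246.1], [250.8, 285.0], [251.1, 432.3], [251.3, 564.1]]
3.42 [[240.6, 95.9], [241.2, 246.2], [245.3, 285.0], [248.8, 432.4], [251.3, 564.1]]
3.44 [[230.8, 96.2], [232.3, 246.5], [239.7, 285.2], [246.5, 432.4], [251.3, 564.1]]
```

The pointer reads 3.402 and the lever 3.394, so they agree within 0.01 rad. Before handing in, I'll check numerically that the boards and caddy haven't moved, comparing against earlier pictures.

```bash
python3 - <<'E'
from h import *
S=snap('scene','s5.png');A=load('s4.png')['image'].astype(int);B=S['image'].astype(int)
for n,(y0,y1,x0,x1) in{'rail':(235,320,255,435),'mallet':(340,420,155,290),'mug':(280,340,360,465),'left':(225,360,90,160)}.items():
    d=np.abs(A-B)[y0:y1,x0:x1].max(2);print(n,(d>40).mean())
W=load('w9.png');im=W['image'];print(robot.read_state()['ft_force'])
robot.job_done()
E
```

```text
rail 0.000784313725490196
mallet 0.0
mug 0.0
left 0.0
[ 0.13433491 -0.23429852  0.03161857]
the job is handed in; nothing more can be done
```

The job is handed in: I swung the lever shut first, stood the three boards leaning on the rail without touching, set the caddy level mid-rack, and then brought the lever to within about 0.01 rad of the pointer; it has not reported its verdict.

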